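Stack a stile cutter set on its arbor

ROBOT

A 7-joint arm with a two-finger parallel gripper is mounted at the origin on a cart in front of the work surface, level with it; the furniture and walls round the work are solid. World frame = base frame: x ahead of the robot, y to its left, z up, the work surface at z = 0. Lengths are in mm, angles in rad, forces in N, time in s.
With the tool pointing down it reaches from about 400 to 850 mm from the base axis. Payload 6.9 kg.
Tool frame: the origin (TCP) lies between the finger pads; the fingertips stand 8 mm ahead of it and the grasp point (between the pads) lies 11 mm behind it (env.tcp_to_tips is the distance from the TCP to the fingertips, in mm); x points along the fingers, z is the direction in which the jaws open and shut, and the axes are right-handed (so a half turn about x gives the same grasp; the last joint's range is limited). The gripper opens to 85 mm and grips with 20 to 120 N. Pads are 22 mm wide; open, the fingers measure 114 mm over their backs; the gripper's body (76 mm by 85 mm) begins 54 mm behind the grasp point. The pads swing forward as they close: fully open they stand 13 mm farther back than shut.
Start: joints at [1.28, 0.507, -0.238, 1.5, 0.126, 1.149, -0.155], TCP at [240.937, -576.681, 239.275] pointing down, gripper open.
Joint ranges: [-3.08, 3.08], [-0.24, 2.05], [-1.43, 1.35], [0, 2.5], [-1.52, 4.66], [0.17, 1.96], [-2.89, 2.89]. Speed limits (rad/s): [2.39, 2.39, 3.14, 3.14, 3.14, 3.14, 3.14].

INTERFACE

Orientations are given as a unit quaternion [w, x, y, z].
In Python, from bench import readout, cams, env, nets gives the robot as it stands. The module is installed in compiled form; this text tells all that it offers.
- The arm moves only by the tool step_arm, never from a script. Its argument "rows" is one flat list of numbers, 6 for each row, row after row: the shift along the tool's x, y, z in units of 25 mm (1.0 is 25 mm), then the turn, a rotation vector about the tool's x, y, z in degrees. In form: [tx, ty, tz, rx, ry, rz, tx, ty, tz, rx, ry, rz, ...]. A call has 1 to 20 rows; each row shifts and turns the commanded pose from where the row before left it, along the tool's axes as they then stand; what a row does not reach is not made up. A row lasts 1/12 s, in which the tool goes at most 41.7 mm and 7.16 degrees, less where a joint would pass 70% of its speed; a pose out of reach is approached as far as the arm can. A call is refused whole if a number of a shift passes 1 or a number of a turn 7.16, either way. A call with a gripper value outside its range is refused whole. "gripper" is the gripper's target within -1 to 1 (shut at 1, half-way at 0, fully open at -1), set as the call begins (left out, the last holds). The fingers move at their own pace and stop on an object; "squeeze" is the grip in N (left out, the last holds). Time passes only in rows, so rows that do not move let the fingers close. It gives the time, the measured TCP pose, the force and the opening at its end, in the units of the state.
- readout.read_state(): the state, without advancing time (a new reading comes with each control period).
- cams.camera(name): name is "scene" or "top" or "wrist"; returns the picture (400x640x3 uint8, red, green, blue); there is no depth.
- cams.camera_model(name): a dict with "fov_y" (degrees; the focal length in pixels is half the picture's height over the tangent of half this angle, whatever the lens; pixels are square), "cx", "cy" (the principal point, pixels), "R" (3x3) and "t" (3): a world point X has camera coordinates R X + t. Camera axes: x right, y down, z forward; pixel columns grow to the right and rows downward; lengths in mm; the calibration is good to about 2 mm. A picture is of the moment at which its call begins: read the wrist's pose just before it. camera_model takes no time and is no camera call; for the wrist camera it gives the pose at the moment of the call.
- env.finish_job(): hands the job in, once; it reports no verdict.
Trained networks look in the newest picture that a camera, given by its name, has taken for a name from the list of things; names that differ only in an ending like _2 or _b are one class to them, and where a whole thing is asked for, a point or a joint stands for the part that bears it (a point fixed in the world has none). Each returns a list of dicts, best first, with "conf" (0 to 1); they miss things now and then, are a little off and sometimes report something else, mostly with a low value. They report only what shows in the picture. A call takes as long as a camera call. They do not tell look-alikes from the thing itself.
- nets.cut_out(camera, query): "pixels" (400x640 bool, what is visible of it) and "at" ([row, column] in pixels, amid what is visible of it).
- nets.pinpoint(camera, query): "at" ([row, column] in pixels: a listed point, or the origin of a listed thing).
The state is a dict: "time": time; "joint_pos": joint angles; "joint_velocities": joint speeds; "effort": joint torques, N m; "eef_pos": TCP position; "eef_rot": TCP orientation; "wrist_force": force on the tool from outside, world axes, zero at the start; "torque": the same for the moment, N m; "finger_gap": opening from 0.0 (shut) to 1.0 (fully open).
Only numpy, scipy, OpenCV 4.12 (cv2) and the standard library are available. Lean on these libraries where they do the work, as an engineer would, in place of code of your own. Each camera call takes 0.05 s, during which the arm holds its last target.

TASK

Build up the stile cutter set on the upright arbor: slide on, from the bottom up, the profile cutter, the larger of the two ball bearings, the slotting cutter and last the cap, each with its boss or closed side up and lying flat on the one below. Do not let the two cutters touch each other, and leave the smaller bearing and the beech offcut where they lie.

Things in the scene. Friction and masses are not known exactly. Their poses are not given: they have to be found in the camera images.
- arbor_stand: Fixed steel stand: round dark foot 112 mm across, 30 mm high, with an upright arbor. Origin: centre of its underside; z up, along the arbor. Heights above it: seat (shoulder 36 mm across) 50 mm; plain shank 20 mm across to 106 mm; cone to 109 mm; threaded end 14 mm across, its round tip at 118 mm. The parts just slip over it; nothing is screwed.
- profile_cutter: Bright steel moulding cutter, 31 mm high, with a through bore of 23 mm: round body 66 mm across from 3 to 11 mm height, sloping in to 50 mm across at 19 mm; on top a plain round boss 36 mm across, from 21 to 31 mm: grip it there. 0.15 to 0.31 kg. Origin: centre of its underside; z up, boss on top. On the arbor its underside rests on the shoulder.
- large_bearing: Sealed ball bearing, the larger: flat ring 54 mm across, 12 mm high, through bore 23 mm, black seal between steel rings. Grip across its outside. Origin: centre of its underside; z up. 0.06 to 0.13 kg.
- slot_cutter: Bright steel slotting cutter, 16 mm high, with a through bore of 23 mm: thin four-toothed disc 64 mm across from 2 to 7 mm height, and a plain round boss 34 mm across from 7 to 16 mm, by which to grip it. 0.1 to 0.2 kg. Origin: centre of its underside; z up, boss on top.
- cap: Dark steel slip-on cap, knurled, 44 mm across and 20 mm high, closed on top with a small bright dimple; underneath a blind bore 18 mm across and 13 mm deep that slips over the arbor's threaded end. Grip across its outside. Origin: centre of its underside; z up, closed side on top. 0.09 to 0.18 kg.
- small_bearing: Sealed ball bearing, the smaller, not used: flat ring 38 mm across, 12 mm high, bore 23 mm. Origin: centre of its underside; z up. To be left where it lies.
- offcut: Plain beech offcut block lying flat, 68 x 94 x 38 mm overall (set askew in that outline). Origin: centre of its underside. To be left where it lies.
There are look-alikes about, which are no part of the job. Leave any orange look-alike of the cap alone. Leave any yellow look-alike of the profile_cutter alone.

How it is judged:
By the outcome, as a careful person would: the job done as asked, in the order asked, and still so for the second after the job is handed in, with the robot touching nothing.
It also fails if it takes over 93 s, if anything falls off the work surface, if the arm or the gripper's body presses on something with over 40 N, if the wrist force passes 120 N, or if a joint passes its speed limit or range.

## Working session

There is one attempt and no reset: what is moved stays moved. The work goes in short steps, Python scripts to look and compute and a tool call to move; the robot and the scene stay as the last step left them, time stands still between calls to the robot, and variables do not carry over. Pictures are saved under pics/ and viewed, and the job is handed in when it is done.

Besides the shell and the picture viewer there is one more tool, called after "Emit:" as name(argument=value, ...) on one line, values as JSON. step_arm: Moves the arm, as the interface text tells. Its arguments: {"type":"object","properties":{"rows":{"type":"array","items":{"type":"number"}},"gripper":{"type":"number"},"squeeze":{"type":"number"}},"required":["rows"]}

```bash
mkdir -p pics; ls; python3 - <<'E'
from bench import readout,cams,env,nets
import cv2,numpy as np
print(readout.read_state())
for n in ["scene","top","wrist"]:
    im=cams.camera(n); cv2.imwrite(f"pics/{n}0.png",im[:,:,::-1]); m=cams.camera_model(n); print(n,m)
print(env.tcp_to_tips)
E
```

```text
pics
{'time': 0.0, 'joint_pos': array([ 1.28052612,  0.50833091, -0.23748132,  1.50117848,  0.12569813,
        1.14893396, -0.15475754]), 'joint_velocities': array([ 7.67166769e-04,  8.85133119e-05, -1.85952905e-03,  2.97531290e-04,
       -1.66335059e-04, -1.83104254e-04, -6.49291882e-04]), 'effort': array([ 3.92105621e-04, -6.20591784e+01, -2.18690224e+00, -2.49645263e+01,
        1.26038294e-02,  1.19639104e-02,  1.79517491e-05]), 'eef_pos': array([ 240.65183454, -576.24403586,  238.4167303 ]), 'eef_rot': array([ 0.5879847 ,  0.39228258,  0.58910578, -0.39159004]), 'wrist_force': array([-0.24751707,  0.21326147,  0.34534705]), 'torque': array([0.00710214, 0.03543255, 0.02440293]), 'finger_gap': 1.0000363020414917}
scene {'fov_y': 55.678123882726865, 'cx': 323.2715884904312, 'cy': 200.09786065530895, 'R': array([[ 0.70741012, -0.70669761,  0.01222315],
       [-0.43365564, -0.44761907, -0.78203577],
       [ 0.55813413,  0.54791939, -0.62311367]]), 't': array([-372.5248668 ,  234.6945764 ,  665.60189482])}
top {'fov_y': 50.12411705593891, 'cx': 312.57844455697654, 'cy': 195.484857904178, 'R': array([[ 0.09200559, -0.9957538 , -0.00305526],
       [-0.96833735, -0.08875643, -0.2333347 ],
       [ 0.23207274,  0.02442662, -0.97239168]]), 't': array([ -36.87174113,  536.6263126 , 1008.86659708])}
wrist {'fov_y': 59.100833877129034, 'cx': 320.01788156324113, 'cy': 207.6493511106333, 'R': array([[ 0.38591793, -0.92253124, -0.00186363],
       [-0.88417547, -0.37044769,  0.28460893],
       [-0.26325101, -0.10818792, -0.95864189]]), 't': array([-623.38153398,  -36.49387064,  380.09547931])}
8.0
```

View pics/scene0.png

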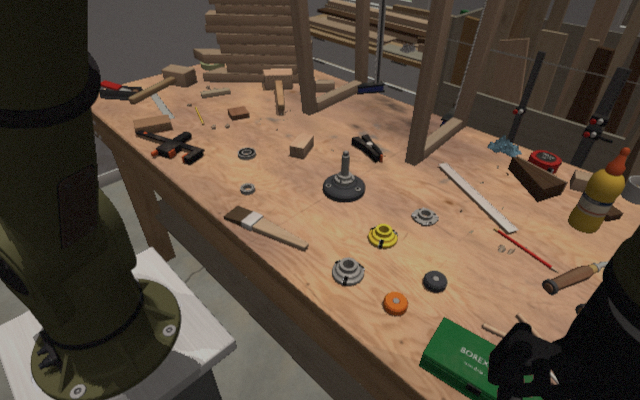

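View pics/top0.png

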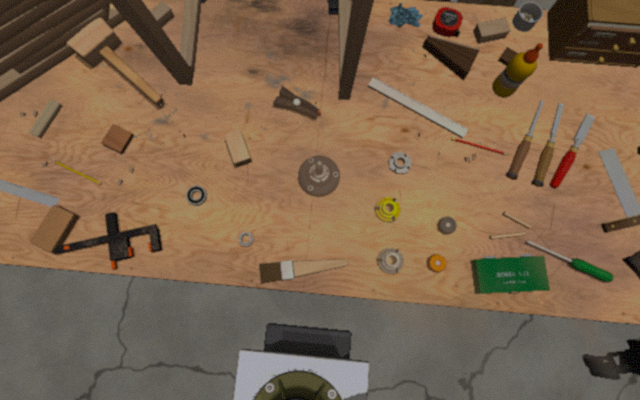

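View pics/wrist0.png

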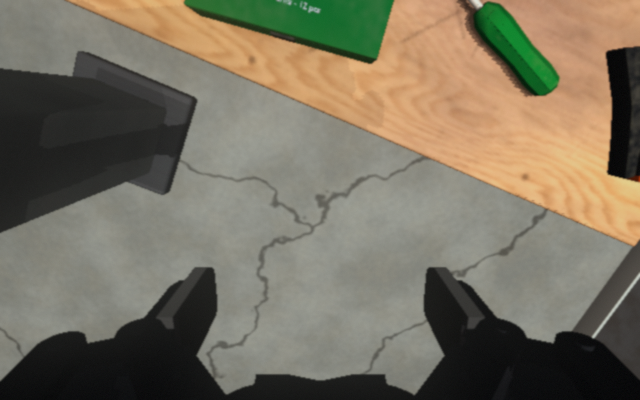

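Top view: the profile cutter (silver) is at (390,260), its yellow look-alike at (388,209) and the slot cutter at (400,162). The cap (dark) is at (447,226), the orange look-alike at (437,262) and the stand at (319,175). The large bearing is at (196,196), the small one at (246,239) and the offcut at (237,148).

```bash
cat > h.py <<'E'
from bench import readout,cams,env,nets
import cv2,numpy as np
from scipy.spatial.transform import Rotation as Rn
def K(m):
    f=200/np.tan(np.radians(m['fov_y']/2)); return f
def ray(m,rc):
    f=K(m); d=np.array([(rc[1]-m['cx'])/f,(rc[0]-m['cy'])/f,1.]); R=np.array(m['R']);t=np.array(m['t'])
    return -R.T@t, R.T@d
def atz(m,rc,z):
    o,d=ray(m,rc); return o+d*(z-o[2])/d[2]
def proj(m,X):
    c=np.array(m['R'])@np.array(X)+m['t']; f=K(m); return np.array([m['cy']+f*c[1]/c[2], m['cx']+f*c[0]/c[2]])
def st():
    s=readout.read_state(); q=s['eef_rot']; R=Rn.from_quat([q[1],q[2],q[3],q[0]]).as_matrix()
    return s,np.array(s['eef_pos']),R
E
python3 - <<'E'
from h import *
for n in ["scene","top"]:
    im=cams.camera(n); m=cams.camera_model(n)
    for q in ["arbor_stand","profile_cutter","large_bearing","slot_cutter","cap","small_bearing","offcut"]:
        for r in nets.pinpoint(n,q):
            if r['conf']>.3: print(n,q,round(r['conf'],2),np.round(r['at'],1),np.round(atz(m,r['at'],0),1))
print(readout.read_state()['time'])
for n,c,r in [("top",390,260),("top",400,162),("top",447,226),("top",196,196),("top",319,175)]: pass
im=cv2.imread("pics/top0.png")
cv2.imwrite("pics/crop.png",cv2.resize(im[130:290,180:480],None,fx=2.6,fy=2.6,interpolation=cv2.INTER_CUBIC))
E
```

```text
scene arbor_stand 0.81 [189.3 341.2] [600.4   6.6   0. ]
scene profile_cutter 0.78 [238.4 382.8] [ 532.2 -185.8    0. ]
scene profile_cutter 0.65 [283.4 432.4] [ 501.4 -335.7    0. ]
scene profile_cutter 0.64 [277.2 348.1] [ 392.  -206.3    0. ]
scene profile_cutter 0.47 [187.5 342.2] [608.2  10.2   0. ]
scene large_bearing 0.65 [154.9 245.5] [520.  322.5   0. ]
scene slot_cutter 0.58 [217.3 421.7] [ 658.1 -206.6    0. ]
scene cap 0.9 [307.3 393. ] [ 398.7 -314.6    0. ]
scene cap 0.89 [283.1 433. ] [ 503.  -336.1    0. ]
scene small_bearing 0.64 [188.1 247.5] [425.6 183.    0. ]
scene offcut 0.95 [150.8 303.8] [661.6 219.2   0. ]
top arbor_stand 0.76 [176.8 321.6] [606.5  -5.3   0. ]
top profile_cutter 0.86 [259.1 389.4] [ 403.7 -197.7    0. ]
top large_bearing 0.85 [195.8 198.1] [524.2 317.4   0. ]
top slot_cutter 0.62 [163.2 397.9] [ 663.5 -207.7    0. ]
top cap 0.67 [263.3 432.8] [ 403.2 -308.9    0. ]
top cap 0.59 [224.7 444. ] [ 506.  -335.3    0. ]
top small_bearing 0.7 [239.5 246.5] [420.2 174.1   0. ]
0.95
```

View pics/crop.png

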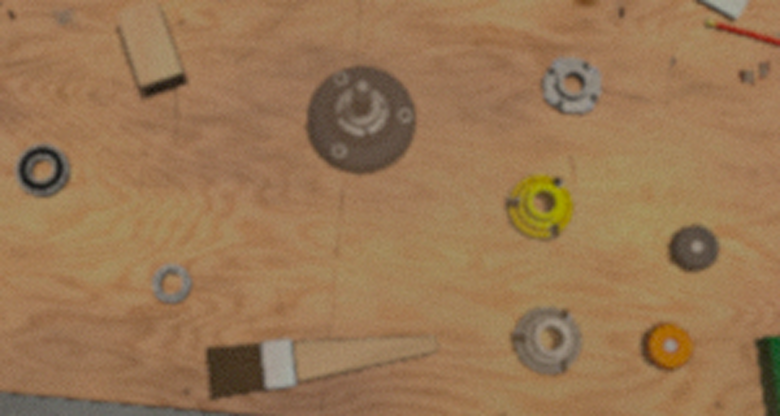

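Candidates for the first reach: silver at top (389,259), yellow at (388,209), and the slot cutter at (398,163). The grey one with a boss at (389,259) fits the profile cutter, and the crop confirms it. Next I'll hover over it with the wrist camera.

```bash
python3 - <<'E'
from h import *
s,p,R=st(); print(np.round(R,3))
m=cams.camera_model("wrist"); C=-np.array(m['R']).T@m['t']; print("cam in tool",R.T@(C-p), "cam axis in tool", np.round(R.T@np.array(m['R']).T,3))
d=np.array([398,-203,239])-p; print(d, R.T@d/25)
E
```

```text
[[ 0.     0.923  0.386]
 [-0.     0.386 -0.923]
 [-1.     0.     0.   ]]
cam in tool [-134.95646264   73.51302353   -0.77555942] cam axis in tool [[ 0.001 -0.285  0.959]
 [ 0.    -0.959 -0.285]
 [ 1.     0.001 -0.   ]]
[ 1.57058763e+02  3.73688244e+02 -3.03026626e-01] [  0.01215539  11.55932821 -11.37007057]
```

Emit:
step_arm(rows=[0, 0.96, -0.95, 0, 0, 0, 0, 0.96, -0.95, 0, 0, 0, 0, 0.96, -0.95, 0, 0, 0, 0, 0.96, -0.95, 0, 0, 0, 0, 0.96, -0.95, 0, 0, 0, 0, 0.96, -0.95, 0, 0, 0, 0.6, 0.96, -0.95, 0, 0, 0, 0.6, 0.96, -0.95, 0, 0, 0, 0.6, 0.96, -0.95, 0, 0, 0, 0.6, 0.96, -0.95, 0, 0, 0, 0.6, 0.96, -0.95, 0, 0, 0, 0.6, 0.96, -0.95, 0, 0, 0, 0, 0, 0, 0, 0, 0, 0, 0, 0, 0, 0, 0])

```text
time: 2.12
eef_pos: [397.3, -200.6, 148.9]
eef_rot: [0.589, 0.391, 0.59, -0.39]
wrist_force: [-0.6, -0.9, 0.4]
finger_gap: 0.997
```

```bash
cat >> h.py <<'E'
def wshot(name,queries):
    s,p,R=st(); m=cams.camera_model("wrist"); im=cams.camera("wrist"); cv2.imwrite(f"pics/{name}.png",im[:,:,::-1])
    print("t",s['time'],"p",np.round(p,1),"j",np.round(s['joint_pos'],2))
    for q in queries:
        for r in nets.pinpoint("wrist",q): print(q,round(r['conf'],2),np.round(r['at'],1),"z0:",np.round(atz(m,r['at'],0),1))
    return s,p,R,m,im
E
python3 - <<'E'
from h import *
wshot("w1",["profile_cutter"])
E
```

```text
t 2.1167 p [ 397.3 -200.6  148.9] j [ 0.66  0.35 -0.33  2.08  0.17  0.73 -0.95]
profile_cutter 0.83 [ 20.6 369.2] z0: [ 531.1 -181.4    0. ]
profile_cutter 0.71 [190.  316.4] z0: [ 399.8 -195.2    0. ]
```

View pics/w1.png

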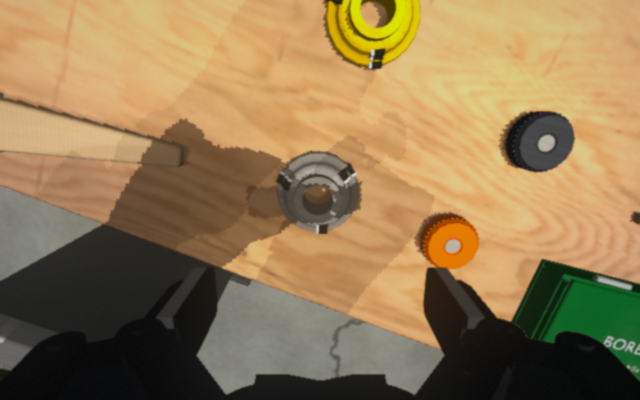

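The wrist image shows the silver profile cutter, boss up, at (318,193), the yellow one above it, and the dark and orange caps to the right. I'll refine the position by overlaying a model of the circles.

```bash
cat >> h.py <<'E'
from scipy.optimize import minimize
def circ(m,x,y,z,d,n=120):
    a=np.linspace(0,2*np.pi,n,endpoint=False)
    P=np.c_[x+d/2*np.cos(a),y+d/2*np.sin(a),np.full(n,z)]
    c=P@np.array(m['R']).T+m['t']; f=K(m)
    return np.c_[m['cx']+f*c[:,0]/c[:,2],m['cy']+f*c[:,1]/c[:,2]]
def fit(m,im,x0,y0,circs,rad=8):
    """circs: list of (z,d); maximise gradient magnitude normal to the circles"""
    g=cv2.GaussianBlur(cv2.cvtColor(im,cv2.COLOR_RGB2GRAY).astype(np.float32),(0,0),1.0)
    def score(xy):
        s=0
        for z,d in circs:
            a=circ(m,*xy,z,d-2.0); b=circ(m,*xy,z,d+2.0)
            A=cv2.remap(g,a[:,0].astype(np.float32),a[:,1].astype(np.float32),cv2.INTER_LINEAR).ravel()
            B=cv2.remap(g,b[:,0].astype(np.float32),b[:,1].astype(np.float32),cv2.INTER_LINEAR).ravel()
            s+=np.mean(np.minimum(np.abs(A-B),40))
        return s
    best=max(((score((x0+i,y0+j)),x0+i,y0+j) for i in np.arange(-rad,rad+.1,.5) for j in np.arange(-rad,rad+.1,.5)))
    return best
def overlay(m,im,x,y,circs,name,half=70,k=4):
    c=proj(m,[x,y,circs[0][0]]); r0=int(max(0,c[0]-half));c0=int(max(0,c[1]-half))
    cr=im[r0:r0+2*half,c0:c0+2*half,::-1]; big=cv2.resize(cr,None,fx=k,fy=k,interpolation=cv2.INTER_CUBIC); raw=big.copy()
    for z,d in circs:
        pts=((circ(m,x,y,z,d)-[c0,r0]+.5)*k).astype(int); cv2.polylines(big,[pts.reshape(-1,1,2)],True,(0,255,0),1)
    cv2.imwrite(f"pics/{name}.png",big)
E
python3 - <<'E'
from h import *
s,p,R=st(); m=cams.camera_model("wrist"); im=cv2.imread("pics/w1.png")[:,:,::-1].copy()
C=[(31,36),(31,23),(11,66)]
for CC in ([C[0]],[C[1]],[C[2]],C):
    b=fit(m,im,399,-201,CC); print(b)
overlay(m,im,b[1],b[2],C,"o1")
E
```

```text
(np.float32(18.954222), np.float64(405.5), np.float64(-194.0))
(np.float32(19.193014), np.float64(401.0), np.float64(-198.5))
(np.float32(23.428955), np.float64(401.0), np.float64(-198.5))
(np.float32(59.92162), np.float64(401.0), np.float64(-198.5))
```

View pics/o1.png

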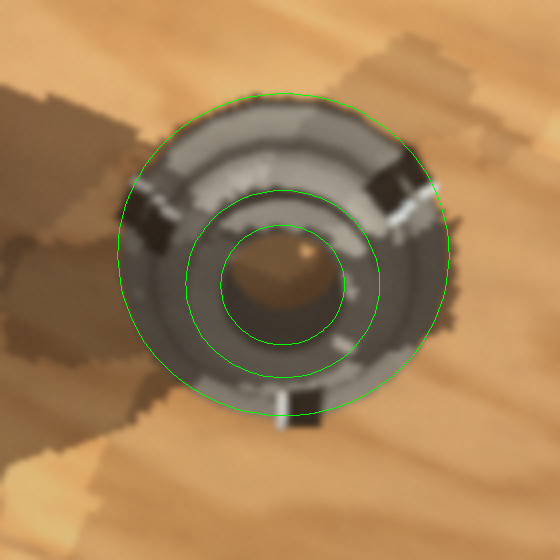

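Emit:
step_arm(rows=[0.8, 0.17, -0.02, 0, 0, 0, 0.8, 0, 0, 0, 0, 0, 0.8, 0, 0, 0, 0, 0, 0.8, 0, 0, 0, 0, 0, 0.7, 0, 0, 0, 0, 0, 0.5, 0, 0, 0, 0, 0, 0.2, 0, 0, 0, 0, 0, 0, 0, 0, 0, 0, 0, 0, 0, 0, 0, 0, 0])

```text
time: 2.97
eef_pos: [400.5, -201.6, 34.7]
eef_rot: [0.588, 0.392, 0.588, -0.393]
wrist_force: [0.2, 0.8, -0.7]
finger_gap: 0.999
```

```bash
python3 - <<'E'
from h import *
wshot("w2",[])
E
```

```text
t 2.9667 p [ 400.5 -201.6   34.7] j [ 0.57  0.55 -0.23  2.2   0.29  0.42 -1.07]
```

View pics/w2.png

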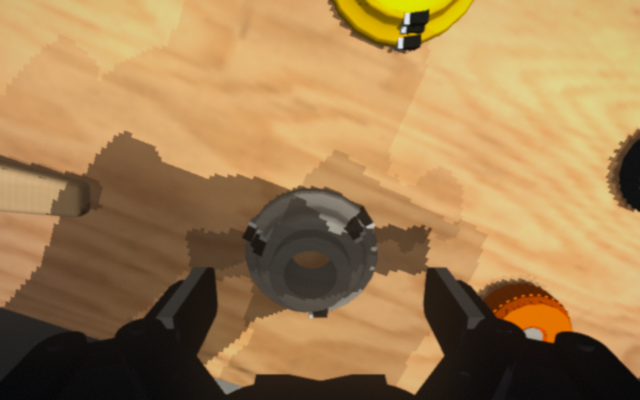

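```bash
python3 - <<'E'
from h import *
for i in range(3): print(np.round(st()[1],2))
s,p,R=st(); m=cams.camera_model("wrist"); im=cv2.imread("pics/w2.png")[:,:,::-1].copy()
C=[(31,36),(31,23),(11,66)]
for CC in ([C[1]],[C[2]],C):
    b=fit(m,im,400,-199,CC); print(b)
print("rel tool mm",R.T@(np.array([b[1],b[2],p[2]])-p))
overlay(m,im,b[1],b[2],C,"o2")
E
```

```text
[ 400.83 -201.46   35.02]
[ 400.83 -201.46   35.02]
[ 400.83 -201.46   35.02]
(np.float32(14.14656), np.float64(392.5), np.float64(-200.5))
(np.float32(25.14013), np.float64(402.0), np.float64(-195.5))
(np.float32(43.735924), np.float64(400.0), np.float64(-196.0))
rel tool mm [-4.95575903e-03  1.32873352e+00 -5.36093700e+00]
```

View pics/o2.png

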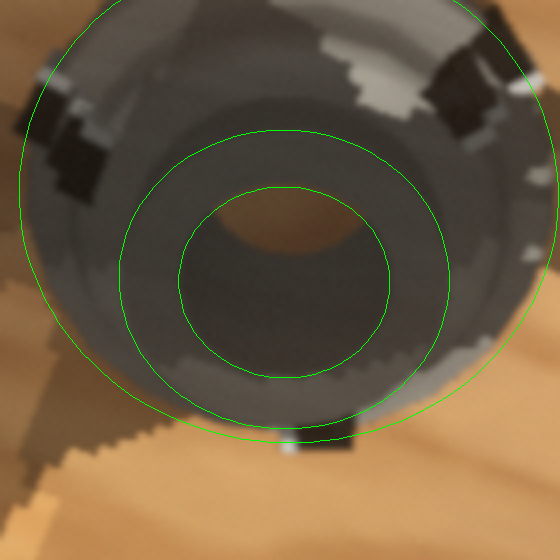

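Emit:
step_arm(rows=[0.05, 0.05, -0.16, 0, 0, 0, 0.1, 0, 0, 0, 0, 0, 0, 0, 0, 0, 0, 0, 0, 0, 0, 0, 0, 0])

```text
time: 3.35
eef_pos: [400.2, -196.3, 30.7]
eef_rot: [0.589, 0.392, 0.588, -0.392]
wrist_force: [-0.5, -0.6, -0.4]
finger_gap: 1.001
```

```bash
python3 - <<'E'
from h import *
s,p,R,m,im=wshot("w3",[])
C=[(31,36),(31,23),(11,66)]
for CC in ([C[0]],[C[1]],[C[2]],C):
    b=fit(m,im,401,-198,CC,5); print(b)
print("rel tool mm",R.T@(np.array([b[1],b[2],p[2]])-p))
E
```

```text
t 3.35 p [ 400.2 -196.3   30.7] j [ 0.55  0.56 -0.22  2.21  0.3   0.41 -1.08]
(np.float32(16.2161), np.float64(406.0), np.float64(-199.5))
(np.float32(13.164344), np.float64(400.0), np.float64(-196.0))
(np.float32(26.081072), np.float64(401.5), np.float64(-195.0))
(np.float32(45.72033), np.float64(400.0), np.float64(-196.0))
rel tool mm [-1.19683008e-04 -6.90994603e-02 -3.96289681e-01]
```

View pics/w3.png

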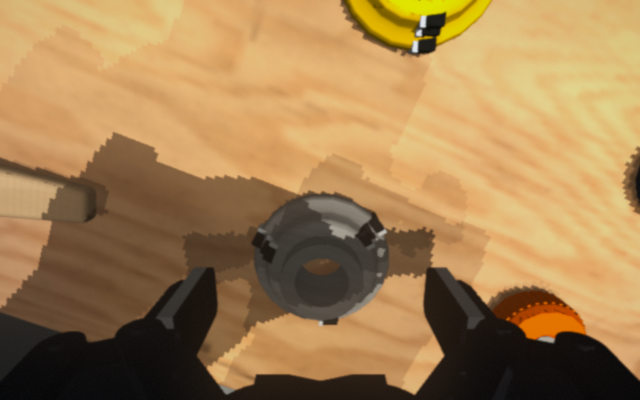

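Emit:
step_arm(rows=[0, 0, 0, 0, 0, 0, 0, 0, 0, 0, 0, 0, 0, 0, 0, 0, 0, 0, 0, 0, 0, 0, 0, 0, 0, 0, 0, 0, 0, 0, 0, 0, 0, 0, 0, 0, 0, 0, 0, 0, 0, 0, 0, 0, 0, 0, 0, 0], gripper=1, squeeze=60)

```text
time: 4.07
eef_pos: [400.3, -196.6, 31.1]
eef_rot: [0.589, 0.392, 0.588, -0.392]
wrist_force: [-1.4, 1.3, 10.7]
finger_gap: 0.384
```

```bash
python3 - <<'E'
from h import *
s,p,R,m,im=wshot("w4",[])
C=[(31,36),(31,23),(11,66)]
for CC in ([C[0]],[C[1]],[C[2]],C):
    b=fit(m,im,401,-198,CC,5); print(b,"rel tool mm",R.T@(np.array([b[1],b[2],p[2]])-p))
E
```

```text
t 4.0667 p [ 400.3 -196.6   31.1] j [ 0.55  0.55 -0.22  2.21  0.3   0.41 -1.08]
(np.float32(20.915684), np.float64(399.5), np.float64(-195.5)) rel tool mm [-1.04733671e-03 -3.10562009e-01 -1.27113207e+00]
(np.float32(14.654845), np.float64(397.0), np.float64(-202.5)) rel tool mm [ 1.36932643e-03 -5.31456534e+00  4.22522535e+00]
(np.float32(23.799995), np.float64(401.5), np.float64(-195.0)) rel tool mm [-1.39479601e-04  1.72767482e+00 -9.61956085e-01]
(np.float32(50.468292), np.float64(399.5), np.float64(-195.5)) rel tool mm [-1.04733671e-03 -3.10562009e-01 -1.27113207e+00]
```

View pics/w4.png

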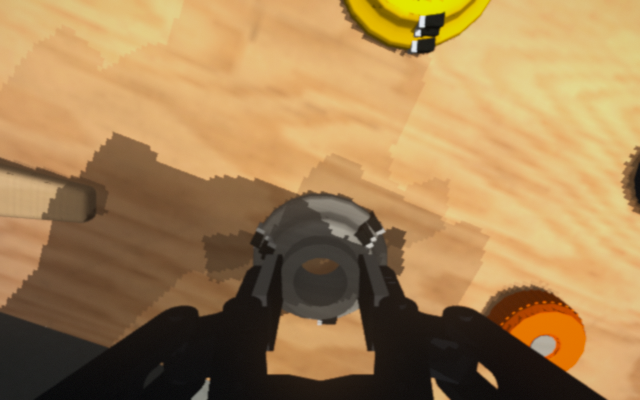

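Emit:
step_arm(rows=[-0.5, 0, 0, 0, 0, 0, -1, 0, 0, 0, 0, 0, -1, 0, 0, 0, 0, 0, -0.6, 0.94, -0.6, 0, 0, 0, -0.6, 0.94, -0.6, 0, 0, 0, -0.6, 0.94, -0.6, 0, 0, 0, -0.6, 0.94, -0.6, 0, 0, 0, -0.6, 0.94, -0.6, 0, 0, 0, -0.6, 0.94, -0.6, 0, 0, 0, -0.3, 0.94, -0.6, 0, 0, 0, 0, 0, 0, 0, 0, 0, 0, 0, 0, 0, 0, 0])

```text
time: 5.12
eef_pos: [511.9, -34.3, 190.5]
eef_rot: [0.589, 0.391, 0.589, -0.391]
wrist_force: [-0.4, -0.8, -2.5]
finger_gap: 0.388
```

```bash
python3 - <<'E'
from h import *
s,p,R,m,im=wshot("w5",["arbor_stand"])
E
```

```text
t 5.1167 p [511.9 -34.3 190.5] j [ 0.27  0.39 -0.35  1.86  0.17  0.91 -1.33]
arbor_stand 0.55 [ 66.7 324.2] z0: [608.2   3.6   0. ]
```

View pics/w5.png

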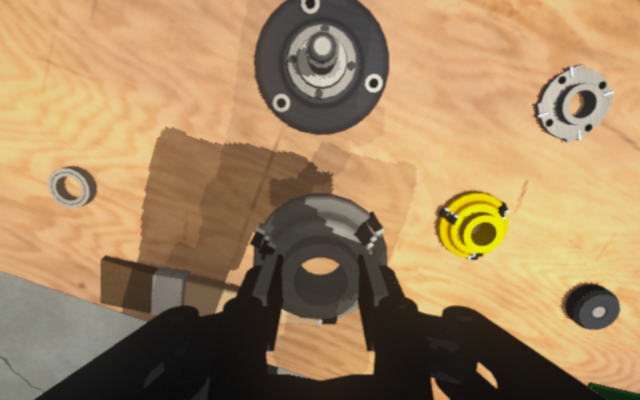

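```bash
cat >> h.py <<'E'
ST=[(30,112),(50,36),(106,20),(109,14)]
E
python3 - <<'E'
from h import *
s,p,R=st(); m=cams.camera_model("wrist"); im=cv2.imread("pics/w5.png")[:,:,::-1].copy()
for CC in ([ST[0]],[ST[1]],[ST[0],ST[1]],ST):
    b=fit(m,im,604,2,CC,8); print(b,"rel tool mm",R.T@(np.array([b[1],b[2],p[2]])-p))
overlay(m,im,b[1],b[2],ST,"o5")
zb=p[2]-31
C=[(zb+31,36),(zb+31,23),(zb+11,66)]
for CC in ([C[0]],[C[1]],[C[2]],C):
    b=fit(m,im,p[0],p[1],CC,5); print(b,"rel tool mm",R.T@(np.array([b[1],b[2],p[2]])-p))
overlay(m,im,b[1],b[2],C,"o5b",90)
a=cv2.imread("pics/o5.png");b=cv2.imread("pics/o5b.png");k=lambda x:cv2.resize(x,(390,390));cv2.imwrite("pics/o5c.png",np.hstack([k(a),k(b)]))
E
```

```text
(np.float32(17.255686), np.float64(605.5), np.float64(6.5)) rel tool mm [ -0.22574402 104.39453853  -3.26504667]
(np.float32(32.898884), np.float64(607.0), np.float64(9.5)) rel tool mm [ -0.23051011 106.9347082   -5.45536979]
(np.float32(43.954998), np.float64(605.5), np.float64(4.5)) rel tool mm [ -0.22470466 103.62386569  -1.41949464]
(np.float32(97.989235), np.float64(604.5), np.float64(4.5)) rel tool mm [ -0.22256663 102.70109209  -1.80483126]
(np.float32(20.419779), np.float64(509.92513505966303), np.float64(-35.74004188802752)) rel tool mm [ 5.49333999e-04 -7.60503802e-02 -1.11544432e+00]
(np.float32(18.229578), np.float64(510.42513505966303), np.float64(-35.74004188802752)) rel tool mm [-5.19681336e-04  3.85336421e-01 -9.22776014e-01]
(np.float32(25.12203), np.float64(511.42513505966303), np.float64(-35.24004188802752)) rel tool mm [-0.00291755  1.50077823 -0.9988274 ]
(np.float32(61.410896), np.float64(510.42513505966303), np.float64(-35.74004188802752)) rel tool mm [-5.19681336e-04  3.85336421e-01 -9.22776014e-01]
```

View pics/o5c.png

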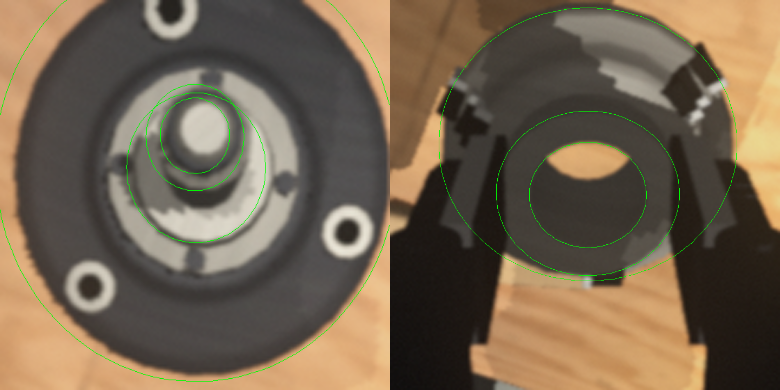

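```bash
python3 - <<'E'
from h import *
s,p,R=st(); m=cams.camera_model("wrist"); im=cv2.imread("pics/w5.png")[:,:,::-1].copy()
for CC in ([(0,112)],[(26,112)],[(106,20)],[(109,14)],[(115,14)],[(106,20),(109,14)]):
    b=fit(m,im,604,2,CC,6); print(CC,b,"rel tool mm",(R.T@(np.array([b[1],b[2],p[2]])-p))[1:])
o=im[0:110,260:390,::-1]; cv2.imwrite("pics/z5.png",cv2.resize(o,None,fx=5,fy=5,interpolation=cv2.INTER_CUBIC))
overlay(m,im,606,3,[(106,20),(109,14),(50,36),(0,112),(50,20)],"o5",60,5)
E
```

```text
[(0, 112)] (np.float32(25.786089), np.float64(603.0), np.float64(4.5)) rel tool mm [101.31693169  -2.38283618]
[(26, 112)] (np.float32(18.922533), np.float64(607.0), np.float64(5.0)) rel tool mm [105.20069431  -1.30287772]
[(106, 20)] (np.float32(35.437355), np.float64(602.5), np.float64(1.5)) rel tool mm [99.69953563  0.19282355]
[(109, 14)] (np.float32(35.40281), np.float64(607.0), np.float64(0.5)) rel tool mm [103.46668041   2.84961434]
[(115, 14)] (np.float32(35.049267), np.float64(606.0), np.float64(0.5)) rel tool mm [102.54390681   2.46427773]
[(106, 20), (109, 14)] (np.float32(65.33487), np.float64(605.0), np.float64(2.0)) rel tool mm [102.19913784   0.69477709]
```

View pics/o5.png

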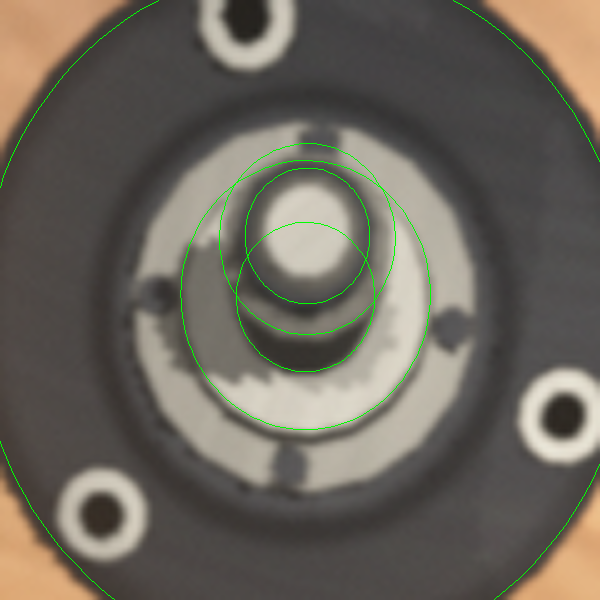

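View pics/z5.png

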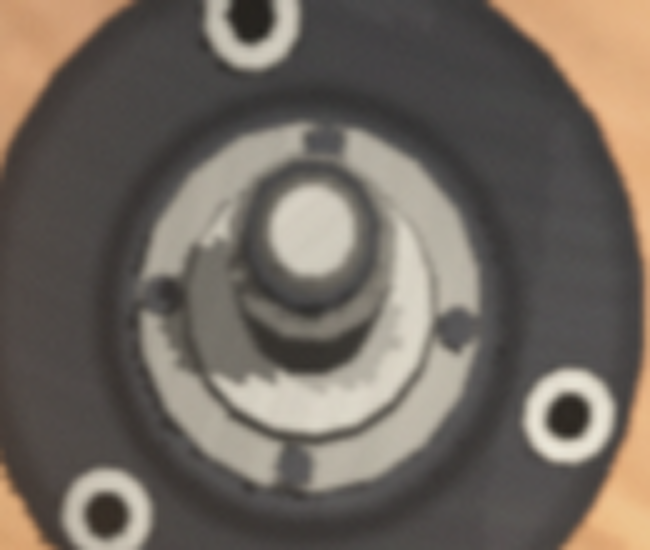

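Emit:
step_arm(rows=[0, 1, 0.03, 0, 0, 0, 0, 1, 0.03, 0, 0, 0, 0, 1, 0.03, 0, 0, 0, 0, 0.7, 0.03, 0, 0, 0, 0, 0.34, 0, 0, 0, 0, 0.6, 0, 0, 0, 0, 0, 0.6, 0, 0, 0, 0, 0, 0, 0, 0, 0, 0, 0, 0, 0, 0, 0, 0, 0])

```text
time: 5.97
eef_pos: [604.3, -1.2, 159.6]
eef_rot: [0.587, 0.391, 0.589, -0.393]
wrist_force: [0.4, 0.4, -2.4]
finger_gap: 0.384
```

```bash
cat >> h.py <<'E'
def views(name,X,half=60,k=5):
    outs=[]
    for n in ["scene","top"]:
        m=cams.camera_model(n); im=cams.camera(n); c=proj(m,X); r0=int(c[0]-half);c0=int(c[1]-half)
        np.save(f"pics/{name}_{n}.npy",im)
        print(n,"crop r0,c0",r0,c0)
        outs.append(cv2.resize(im[r0:r0+2*half,c0:c0+2*half,::-1],(390,390),interpolation=cv2.INTER_CUBIC))
    cv2.imwrite(f"pics/{name}.png",np.hstack(outs))
E
python3 - <<'E'
from h import *
s,p,R,m,im=wshot("w6",[])
views("v6",[604,3,100])
E
```

```text
t 5.9667 p [604.3  -1.2 159.6] j [ 0.17  0.56 -0.33  1.66  0.21  0.96 -1.42]
scene crop r0,c0 97 284
top crop r0,c0 106 258
```

View pics/v6.png

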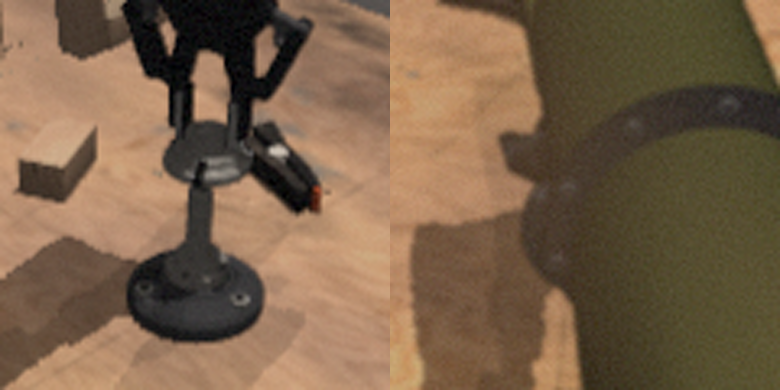

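View pics/w6.png

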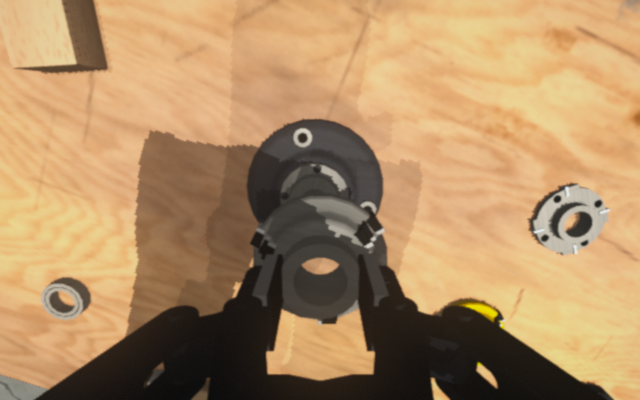

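```bash
python3 - <<'E'
from h import *
m=cams.camera_model("scene"); im0=cv2.imread("pics/scene0.png")[:,:,::-1].copy(); im=np.load("pics/v6_scene.npy")
for CC in ([(0,112)],[(30,105)],[(0,112),(50,36)]):
    print(CC,fit(m,im0,603,2,CC,8))
p=st()[1]; zb=p[2]-31
for CC in ([(zb+3,66)],[(zb+11,66)],[(zb+3,66),(zb+11,66)]):
    b=fit(m,im,604,0,CC,10); print(CC,b)
overlay(m,im,b[1],b[2],[(zb+3,66),(zb+11,66),(zb,23)],"a",40,9)
overlay(m,im0,603,2,[(106,20),(118,4),(50,36),(0,112),(109,14)],"b",40,9)
k=lambda x:cv2.resize(cv2.imread(f"pics/{x}.png"),(400,400));cv2.imwrite("pics/ab.png",np.hstack([k("a"),k("b")]))
E
```

```text
[(0, 112)] (np.float32(14.924848), np.float64(606.0), np.float64(4.0))
[(30, 105)] (np.float32(7.5231476), np.float64(595.0), np.float64(-6.0))
[(0, 112), (50, 36)] (np.float32(20.381819), np.float64(604.5), np.float64(3.0))
[(np.float64(133.47767850847762), 66)] (np.float32(10.343091), np.float64(601.5), np.float64(-4.0))
[(np.float64(141.47767850847762), 66)] (np.float32(9.732749), np.float64(594.0), np.float64(-10.0))
[(np.float64(133.47767850847762), 66), (np.float64(141.47767850847762), 66)] (np.float32(19.028522), np.float64(600.5), np.float64(-5.0))
```

View pics/ab.png

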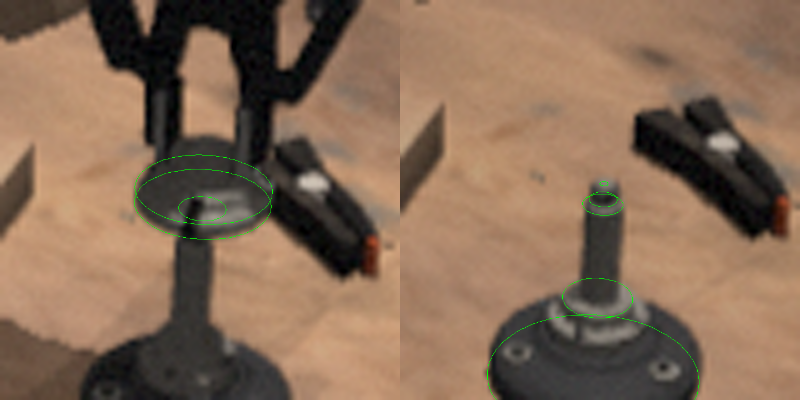

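```bash
python3 - <<'E'
from h import *
P=[];Q=[]
for i in range(6):
    s,p,R=st(); m=cams.camera_model("wrist"); C=-np.array(m['R']).T@m['t']; P.append(p); Q.append(C)
    print(np.round(p,2),np.round(C,2),np.round(R.T@(C-p),2))
    if i<5: cams.camera("wrist")
m0=None
s,p,R=st(); print(np.round(R,4).tolist())
print(readout.read_state()['time'])
E
```

```text
[ 6.0594e+02 -4.3000e-01  1.6148e+02] [673.35  28.59 296.5 ] [-134.96   73.51   -0.76]
[ 6.0604e+02 -3.1000e-01  1.6154e+02] [673.42  28.74 296.61] [-134.98   73.54   -0.8 ]
[ 6.0609e+02 -1.5000e-01  1.6150e+02] [673.44  28.86 296.58] [-134.98   73.5    -0.75]
[ 6.0606e+02 -5.0000e-02  1.6139e+02] [673.42  28.96 296.45] [-134.98   73.49   -0.74]
[ 6.0599e+02 -3.0000e-02  1.6124e+02] [673.4   29.02 296.3 ] [-134.98   73.53   -0.77]
[6.0595e+02 2.0000e-02 1.6108e+02] [673.37  29.07 296.13] [-134.99   73.51   -0.77]
[[0.0008, 0.9227, 0.3854], [-0.0, 0.3854, -0.9227], [-1.0, 0.0007, 0.0004]]
6.3667
```

```bash
cat >> h.py <<'E'
def tm(pz):
    """camera model in frame (tool y, tool z, height) ; TCP at (0,0,pz)"""
    E=np.array([[0.0,0,1],[-.2847,-.9586,0],[.9586,-.2847,0]]); c=np.array([-134.97,73.51,-.77])
    M=np.array([[0,0,-1.],[1,0,0],[0,1,0]])  # tool = M@(ty,tz,up-pz)
    R=E@M; t=-E@c - R@np.array([0,0,pz])
    m=dict(cams.camera_model("wrist")); m['R']=R; m['t']=t; return m
E
python3 - <<'E'
from h import *
im=cv2.imread("pics/w5.png")[:,:,::-1].copy(); 
print(cams.camera_model("wrist")['cx'])
m=tm(190.5)
for CC in ([(0,112)],[(50,36)],[(109,14)],[(109,14),(50,36)],[(109,14),(50,36),(0,112)]):
    print(CC,fit(m,im,101,0,CC,6))
zb=190.5-31
for CC in ([(zb+31,36)],[(zb+31,23)],[(zb+11,66)],[(zb+31,36),(zb+31,23)],):
    print(CC,fit(m,im,0,0,CC,4))
im=cv2.imread("pics/w6.png")[:,:,::-1].copy(); 
m=tm(161);zb=130
for CC in ([(0,112)],): print(CC,fit(m,im,0,0,CC,8))
for CC in ([(zb+31,36)],[(zb+31,23)],[(zb+11,66)],[(zb+31,36),(zb+31,23)],):
    print(CC,fit(m,im,0,0,CC,4))
E
```

```text
320.01788156324113
[(0, 112)] (np.float32(25.329569), np.float64(101.5), np.float64(-2.0))
[(50, 36)] (np.float32(32.30749), np.float64(107.0), np.float64(-5.5))
[(109, 14)] (np.float32(35.64507), np.float64(103.5), np.float64(3.0))
[(109, 14), (50, 36)] (np.float32(62.399437), np.float64(102.5), np.float64(-1.5))
[(109, 14), (50, 36), (0, 112)] (np.float32(87.13779), np.float64(102.5), np.float64(-1.5))
[(190.5, 36)] (np.float32(20.381632), np.float64(0.0), np.float64(-1.0))
[(190.5, 23)] (np.float32(18.223349), np.float64(0.5), np.float64(-0.5))
[(170.5, 66)] (np.float32(24.928043), np.float64(2.0), np.float64(-1.0))
[(190.5, 36), (190.5, 23)] (np.float32(38.093765), np.float64(0.0), np.float64(-1.0))
[(0, 112)] (np.float32(21.789011), np.float64(6.5), np.float64(-5.5))
[(161, 36)] (np.float32(21.117664), np.float64(-1.0), np.float64(-0.5))
[(161, 23)] (np.float32(18.003601), np.float64(0.5), np.float64(-1.0))
[(141, 66)] (np.float32(23.79032), np.float64(0.5), np.float64(-1.0))
[(161, 36), (161, 23)] (np.float32(38.003643), np.float64(0.0), np.float64(-1.0))
```

```bash
python3 - <<'E'
from h import *
for n,r0,c0 in (("w5",0,240),("w6",110,240)):
    im=cv2.imread(f"pics/{n}.png"); o=cv2.resize(im[r0:r0+140,c0:c0+160],None,fx=5,fy=4.2,interpolation=cv2.INTER_CUBIC); cv2.imwrite(f"pics/z{n}.png",o)
E
```

```text
(no output)
```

View pics/zw6.png

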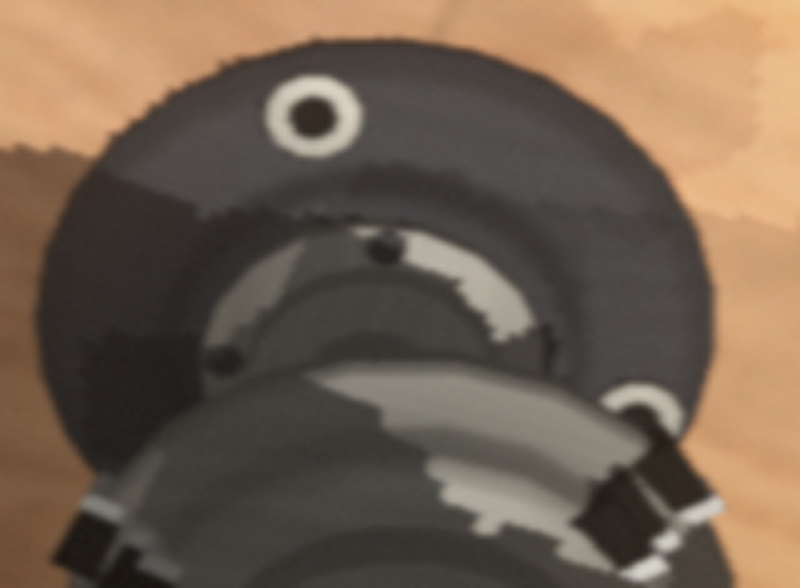

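View pics/zw5.png

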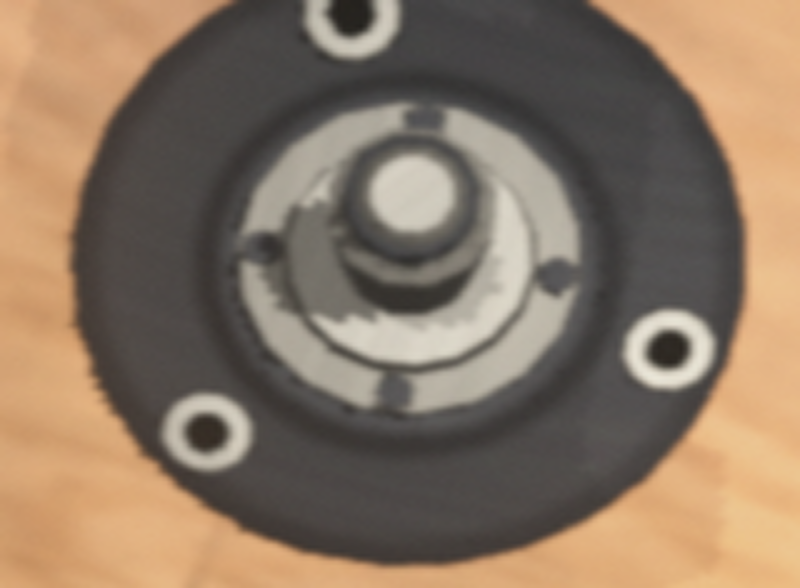

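Both the wrist and the scene views agree that the part sits about +3.4 mm in tool y and −4 mm in tool z off the arbor. Correcting that.

Emit:
step_arm(rows=[0, 0.14, -0.16, 0, 0, 0, 0, 0, 0, 0, 0, 0, 0, 0, 0, 0, 0, 0])

```text
time: 6.62
eef_pos: [607.6, 5.9, 160.6]
eef_rot: [0.589, 0.392, 0.589, -0.391]
wrist_force: [0.7, -0.5, -2.9]
finger_gap: 0.38
```

```bash
python3 - <<'E'
from h import *
s,p,R,m,im=wshot("w7",[])
o=cv2.resize(im[110:250,240:400,::-1],None,fx=5,fy=4.2,interpolation=cv2.INTER_CUBIC); cv2.imwrite(f"pics/zw7.png",o)
views("v7",[604,3,100],40)
print(R.T@(np.array([605.97,-.1,161])-p), np.round(R,4))
E
```

```text
t 6.6167 p [607.6   5.9 160.6] j [ 0.16  0.56 -0.33  1.66  0.21  0.96 -1.42]
scene crop r0,c0 117 304
top crop r0,c0 126 278
[-0.38851874 -3.81443283  4.86936116] [[ 2.000e-04  9.223e-01  3.864e-01]
 [ 4.000e-04  3.864e-01 -9.223e-01]
 [-1.000e+00  3.000e-04 -3.000e-04]]
```

View pics/zw7.png

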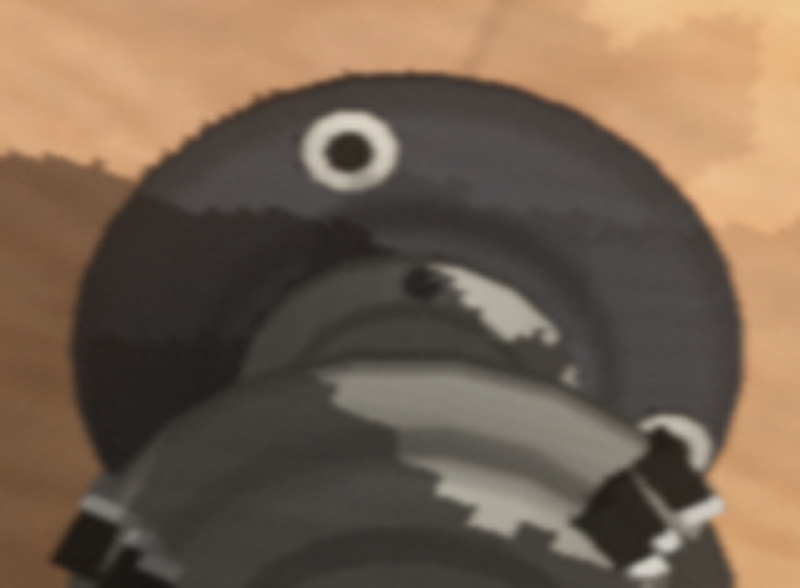

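View pics/v7.png

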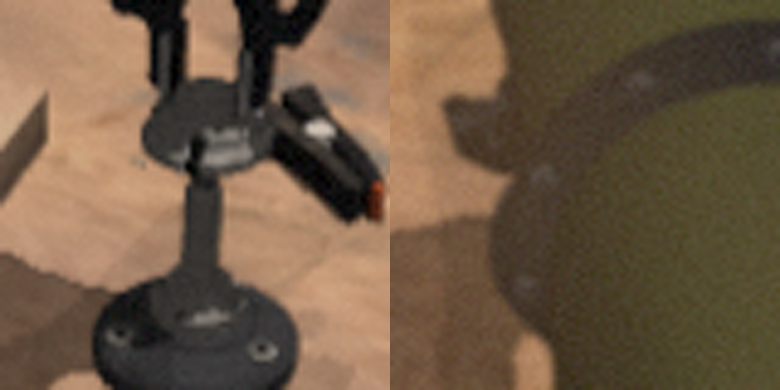

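Emit:
step_arm(rows=[0, 0, 0, 0, 0, 0, 0, 0, 0, 0, 0, 0, 0, 0, 0, 0, 0, 0, 0, 0, 0, 0, 0, 0])

```text
time: 7.1
eef_pos: [607.5, 5.0, 160.5]
eef_rot: [0.589, 0.392, 0.589, -0.392]
wrist_force: [-0.5, 0.5, -3.4]
finger_gap: 0.379
```

```bash
python3 - <<'E'
from h import *
s,p,R,m,im=wshot("w8",[])
o=cv2.resize(im[110:250,240:400,::-1],None,fx=5,fy=4.2,interpolation=cv2.INTER_CUBIC); cv2.imwrite(f"pics/zw8.png",o)
views("v8",[604,3,100],40)
m=tm(160.8)
print(fit(m,im,0,0,[(0,112)],8),fit(m,im,0,0,[(129.8+31,36),(129.8+31,23)],4))
E
```

```text
t 7.1 p [607.5   5.  160.5] j [ 0.16  0.56 -0.33  1.66  0.21  0.96 -1.42]
scene crop r0,c0 117 304
top crop r0,c0 126 278
(np.float32(20.53077), np.float64(0.5), np.float64(-0.5)) (np.float32(37.91815), np.float64(0.0), np.float64(-1.0))
```

View pics/zw8.png

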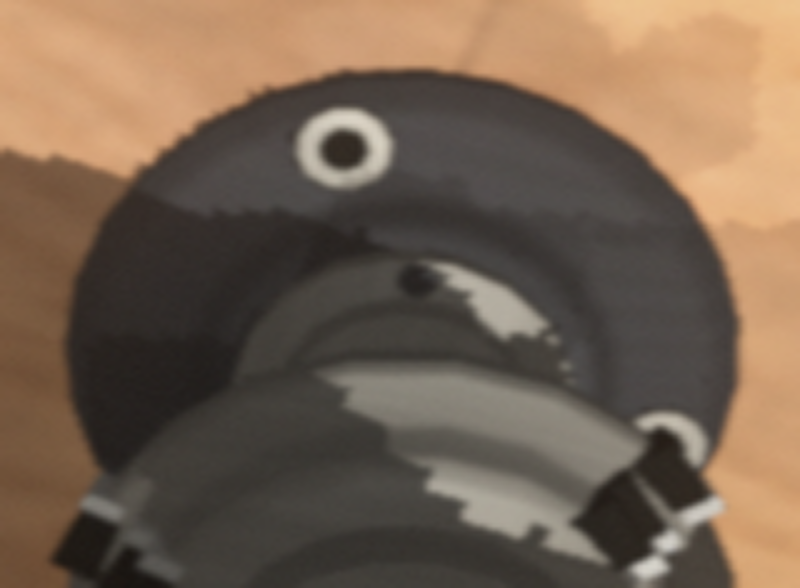

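View pics/v8.png

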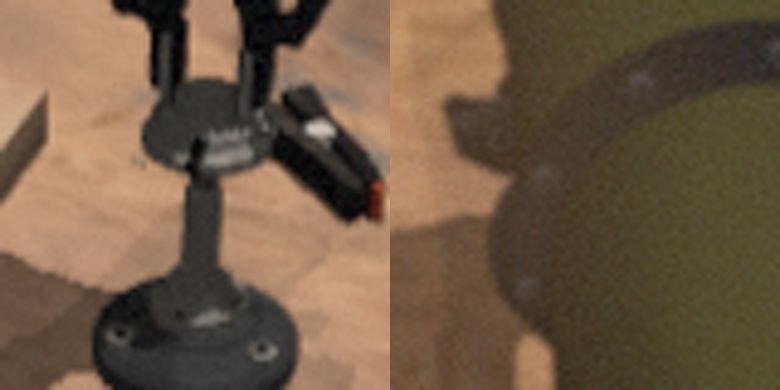

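```bash
python3 - <<'E'
from h import *
m=cams.camera_model("scene"); im=np.load("pics/v8_scene.npy"); im0=cv2.imread("pics/scene0.png")[:,:,::-1].copy()
zb=129.5
for CC in ([(zb+3,66)],[(zb+11,66)],[(zb+3,66),(zb+11,66)]):
    b=fit(m,im,605,2,CC,7); print(CC,b)
overlay(m,im,605,2,[(zb+3,66),(zb+11,66),(zb,23),(106,20),(109,14)],"a",40,9)
overlay(m,im0,605,2,[(106,20),(117,8),(50,36),(0,112),(50,20)],"b",40,9)
k=lambda x:cv2.resize(cv2.imread(f"pics/{x}.png"),(400,400));cv2.imwrite("pics/ab2.png",np.hstack([k("a"),k("b")]))
E
```

```text
[(132.5, 66)] (np.float32(10.460663), np.float64(605.0), np.float64(3.0))
[(140.5, 66)] (np.float32(9.978723), np.float64(598.0), np.float64(-3.5))
[(132.5, 66), (140.5, 66)] (np.float32(19.00232), np.float64(604.0), np.float64(2.0))
```

View pics/ab2.png

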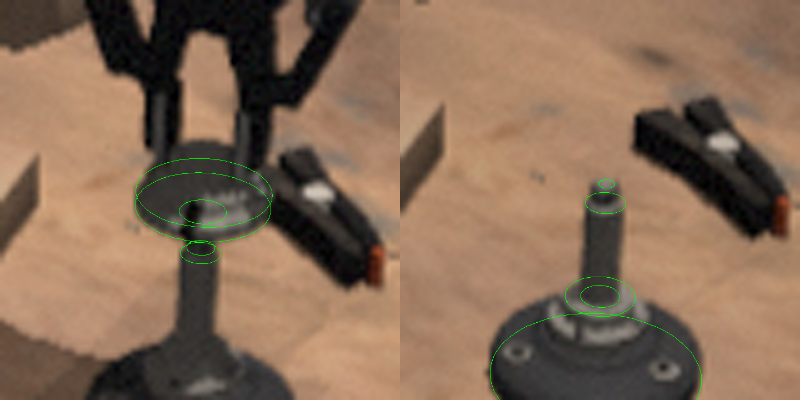

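Emit:
step_arm(rows=[0.25, -0.03, 0, 0, 0, 0, 0.25, 0, 0, 0, 0, 0, 0.25, 0, 0, 0, 0, 0, 0.25, 0, 0, 0, 0, 0, 0.2, 0, 0, 0, 0, 0, 0, 0, 0, 0, 0, 0, 0, 0, 0, 0, 0, 0])

```text
time: 7.83
eef_pos: [606.6, 4.9, 130.0]
eef_rot: [0.588, 0.392, 0.589, -0.392]
wrist_force: [0.4, -0.1, -2.2]
finger_gap: 0.384
```

Emit:
step_arm(rows=[0.25, 0, 0, 0, 0, 0, 0.25, 0, 0, 0, 0, 0, 0.25, 0, 0, 0, 0, 0, 0.25, 0, 0, 0, 0, 0, 0.25, 0, 0, 0, 0, 0, 0.25, 0, 0, 0, 0, 0, 0.25, 0, 0, 0, 0, 0, 0, 0, 0, 0, 0, 0, 0, 0, 0, 0, 0, 0])

```text
time: 8.58
eef_pos: [606.5, 4.8, 86.3]
eef_rot: [0.588, 0.392, 0.589, -0.392]
wrist_force: [0.2, 0.0, -2.9]
finger_gap: 0.383
```

Emit:
step_arm(rows=[0.08, 0, 0, 0, 0, 0, 0.06, 0, 0, 0, 0, 0, 0, 0, 0, 0, 0, 0, 0, 0, 0, 0, 0, 0])

```text
time: 8.92
eef_pos: [606.8, 4.8, 83.4]
eef_rot: [0.589, 0.392, 0.588, -0.392]
wrist_force: [-0.3, 0.0, -2.4]
finger_gap: 0.381
```

Emit:
step_arm(rows=[0.06, 0, 0, 0, 0, 0, 0.04, 0, 0, 0, 0, 0, 0, 0, 0, 0, 0, 0, 0, 0, 0, 0, 0, 0])

```text
time: 9.25
eef_pos: [607.1, 4.9, 81.4]
eef_rot: [0.589, 0.392, 0.588, -0.392]
wrist_force: [-1.0, -0.2, 3.0]
finger_gap: 0.381
```

Emit:
step_arm(rows=[0, 0, 0, 0, 0, 0, 0, 0, 0, 0, 0, 0, 0, 0, 0, 0, 0, 0, 0, 0, 0, 0, 0, 0, 0, 0, 0, 0, 0, 0, 0, 0, 0, 0, 0, 0, -0.3, 0, 0, 0, 0, 0, -0.7, 0, 0, 0, 0, 0, -1, 0, 0, 0, 0, 0, -1, 0, 0, 0, 0, 0], gripper=-1)

```text
time: 10.08
eef_pos: [606.3, 4.8, 156.6]
eef_rot: [0.588, 0.392, 0.589, -0.392]
wrist_force: [0.2, -0.6, -0.5]
finger_gap: 0.999
```

Emit:
step_arm(rows=[0, 0.12, -0.92, 0, 0, 0, 0, 0.12, -0.92, 0, 0, 0, 0, 0.12, -0.92, 0, 0, 0, 0, 0.12, -0.92, 0, 0, 0, 0, 0.12, -0.92, 0, 0, 0, 0, 0.12, -0.92, 0, 0, 0, 0, 0.12, -0.92, 0, 0, 0, 0, 0.12, -0.92, 0, 0, 0, 0, 0.12, -0.92, 0, 0, 0, 0, 0.12, -0.92, 0, 0, 0, 0, 0.12, -0.92, 0, 0, 0, 0, 0.12, -0.92, 0, 0, 0, 0, 0.12, -0.92, 0, 0, 0, 0, 0.12, -0.92, 0, 0, 0, 0, 0, 0, 0, 0, 0, 0, 0, 0, 0, 0, 0, 0, 0, 0, 0, 0, 0])

```text
time: 11.5
eef_pos: [521.7, 317.5, 156.1]
eef_rot: [0.589, 0.392, 0.588, -0.392]
wrist_force: [0.4, -0.5, -0.6]
finger_gap: 0.996
```

```bash
python3 - <<'E'
from h import *
s,p,R,m,im=wshot("w9",["large_bearing"])
views("v9",[604,3,60],50)
print(np.round(R,4))
E
```

```text
t 11.5 p [521.7 317.5 156.1] j [-0.38  0.57 -0.33  1.65  0.22  0.96 -1.97]
large_bearing 0.87 [187.6 311.4] z0: [523.  326.8   0. ]
scene crop r0,c0 120 294
top crop r0,c0 120 268
[[ 4.000e-04  9.228e-01  3.854e-01]
 [-7.000e-04  3.854e-01 -9.228e-01]
 [-1.000e+00  1.000e-04  8.000e-04]]
```

View pics/w9.png

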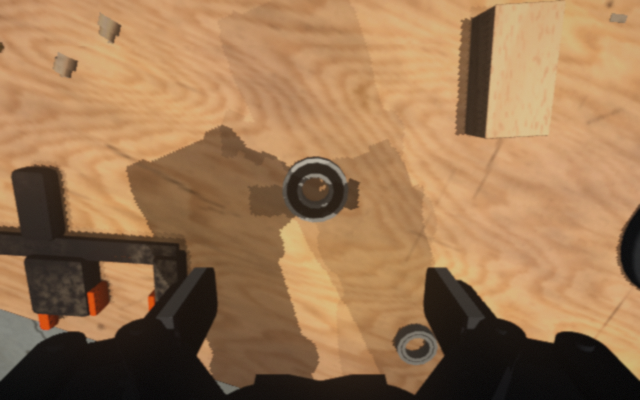

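View pics/v9.png

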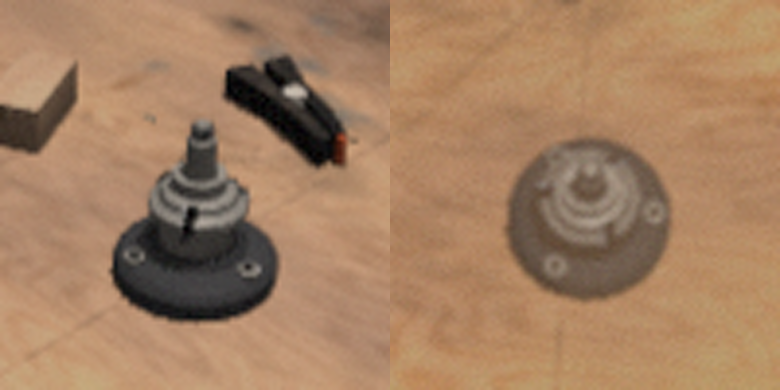

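The profile cutter is seated flat on the shoulder. The large bearing, with its black seal, is at wrist (315,188), and the offcut and the small bearing are well clear of it.

```bash
python3 - <<'E'
from h import *
im=cv2.imread("pics/w9.png")[:,:,::-1].copy(); m=tm(156)
for CC in ([(12,54)],[(12,23)],[(12,54),(12,23)],[(6,54)]):
    b=fit(m,im,0,-5,CC,10); print(CC,b)
b=fit(m,im,0,-5,[(12,54),(12,23)],10);overlay(m,im,b[1],b[2],[(12,54),(12,23)],"o9",50,8)
E
```

```text
[(12, 54)] (np.float32(21.3221), np.float64(7.5), np.float64(-4.5))
[(12, 23)] (np.float32(19.836966), np.float64(9.0), np.float64(-6.5))
[(12, 54), (12, 23)] (np.float32(37.674553), np.float64(8.5), np.float64(-3.5))
[(6, 54)] (np.float32(23.401827), np.float64(5.5), np.float64(-2.5))
```

View pics/o9.png

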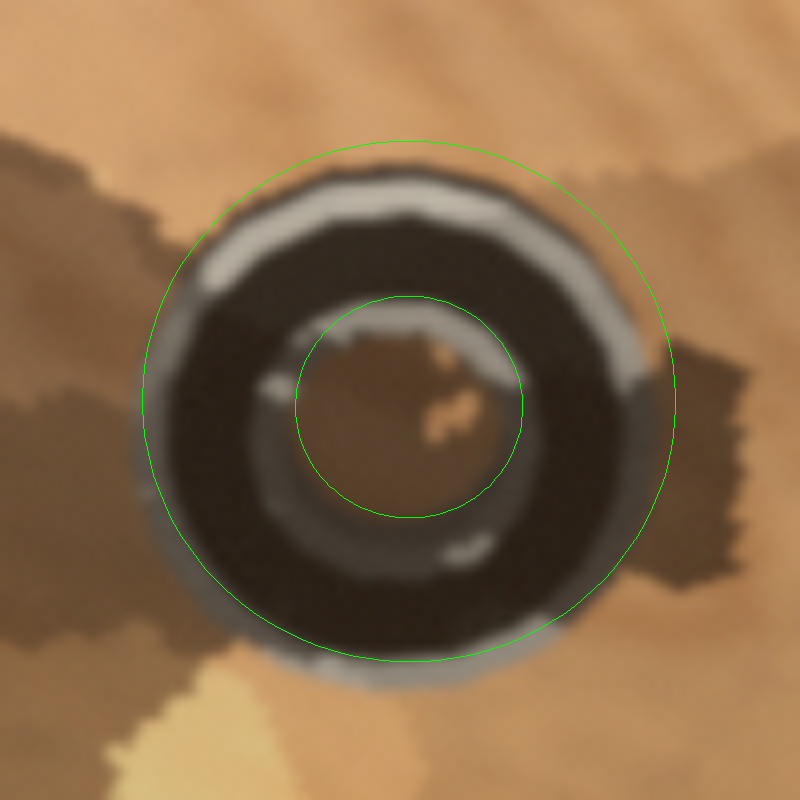

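Emit:
step_arm(rows=[1, 0.21, -0.18, 0, 0, 0, 1, 0, 0, 0, 0, 0, 1, 0, 0, 0, 0, 0, 1, 0, 0, 0, 0, 0, 0.8, 0, 0, 0, 0, 0, 0.5, 0, 0, 0, 0, 0, 0.3, 0, 0, 0, 0, 0, 0.15, 0, 0, 0, 0, 0, 0, 0, 0, 0, 0, 0, 0, 0, 0, 0, 0, 0, 0, 0, 0, 0, 0, 0])

```text
time: 12.62
eef_pos: [525.2, 324.7, 13.2]
eef_rot: [0.589, 0.393, 0.588, -0.391]
wrist_force: [-0.6, -0.6, 0.2]
finger_gap: 0.998
```

```bash
python3 - <<'E'
from h import *
s,p,R,m,im=wshot("w10",[])
E
```

```text
t 12.6167 p [525.2 324.7  13.2] j [-0.43  0.75 -0.27  1.76  0.3   0.67 -2.04]
```

View pics/w10.png

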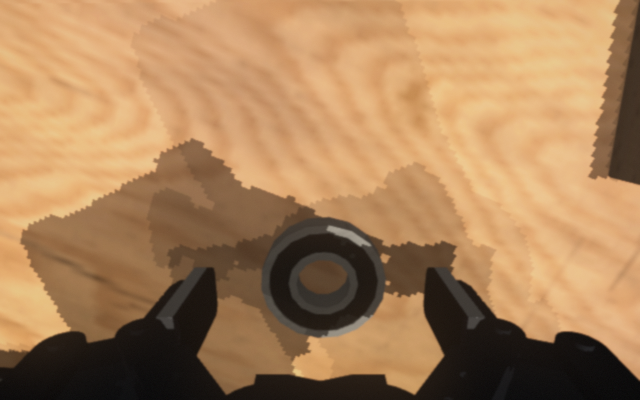

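Emit:
step_arm(rows=[0.09, 0, 0, 0, 0, 0, 0, 0, 0, 0, 0, 0, 0, 0, 0, 0, 0, 0, 0, 0, 0, 0, 0, 0, 0, 0, 0, 0, 0, 0, 0, 0, 0, 0, 0, 0, 0, 0, 0, 0, 0, 0, 0, 0, 0, 0, 0, 0], gripper=1, squeeze=50)

```text
time: 13.33
eef_pos: [524.6, 324.3, 10.8]
eef_rot: [0.589, 0.392, 0.588, -0.392]
wrist_force: [-2.4, -0.7, 8.7]
finger_gap: 0.595
```

Emit:
step_arm(rows=[-0.3, 0, 0, 0, 0, 0, -1, 0, 0, 0, 0, 0, -1, 0, 0, 0, 0, 0, -1, -0.43, 0.93, 0, 0, 0, -1, -0.43, 0.93, 0, 0, 0, -1, -0.43, 0.93, 0, 0, 0, -0.6, -0.43, 0.93, 0, 0, 0, -0.3, -0.43, 0.93, 0, 0, 0, 0, -0.43, 0.93, 0, 0, 0, 0, -0.43, 0.93, 0, 0, 0, 0, -0.43, 0.93, 0, 0, 0, 0, -0.43, 0.93, 0, 0, 0, 0, -0.43, 0.93, 0, 0, 0, 0, -0.43, 0.93, 0, 0, 0, 0, -0.43, 0.93, 0, 0, 0, 0, -0.43, 0.93, 0, 0, 0, 0, -0.43, 0.93, 0, 0, 0])

```text
time: 14.75
eef_pos: [510.8, -35.3, 165.2]
eef_rot: [0.589, 0.392, 0.589, -0.392]
wrist_force: [-0.1, -0.7, -1.9]
finger_gap: 0.597
```

Emit:
step_arm(rows=[0, 0, 0, 0, 0, 0, 0, 0, 0, 0, 0, 0, 0, 0, 0, 0, 0, 0, 0, 0, 0, 0, 0, 0, 0, 0, 0, 0, 0, 0])

```text
time: 15.17
eef_pos: [511.2, -32.8, 164.9]
eef_rot: [0.589, 0.392, 0.589, -0.391]
wrist_force: [0.0, 0.3, -0.8]
finger_gap: 0.599
```

```bash
python3 - <<'E'
from h import *
s,p,R,m,im=wshot("w11",[])
o=cv2.resize(im[0:140,240:400,::-1],None,fx=5,fy=4.2,interpolation=cv2.INTER_CUBIC); cv2.imwrite(f"pics/zw11.png",o)
m=tm(p[2]); zb=p[2]-11
for CC in ([(zb+12,54)],[(zb+12,23)],[(zb+12,54),(zb+12,23)]): print(CC,fit(m,im,0,0,CC,5))
for CC in ([(109,14)],[(81,36)],[(61,66)],[(81,36),(61,66),(109,14)]): print(CC,fit(m,im,103,0,CC,5))
E
```

```text
t 15.1667 p [511.2 -32.8 164.9] j [ 0.26  0.42 -0.34  1.9   0.18  0.85 -1.35]
[(np.float64(165.92229300183004), 54)] (np.float32(30.226871), np.float64(2.0), np.float64(-1.5))
[(np.float64(165.92229300183004), 23)] (np.float32(25.16701), np.float64(5.0), np.float64(-1.0))
[(np.float64(165.92229300183004), 54), (np.float64(165.92229300183004), 23)] (np.float32(50.089935), np.float64(3.5), np.float64(-3.0))
[(109, 14)] (np.float32(36.88419), np.float64(105.5), np.float64(3.5))
[(81, 36)] (np.float32(30.330471), np.float64(98.0), np.float64(-3.0))
[(61, 66)] (np.float32(29.735298), np.float64(103.0), np.float64(1.5))
[(81, 36), (61, 66), (109, 14)] (np.float32(85.43091), np.float64(102.5), np.float64(2.0))
```

View pics/w11.png

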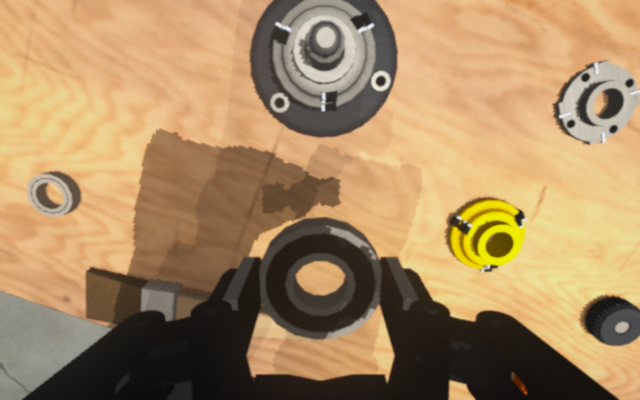

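View pics/zw11.png

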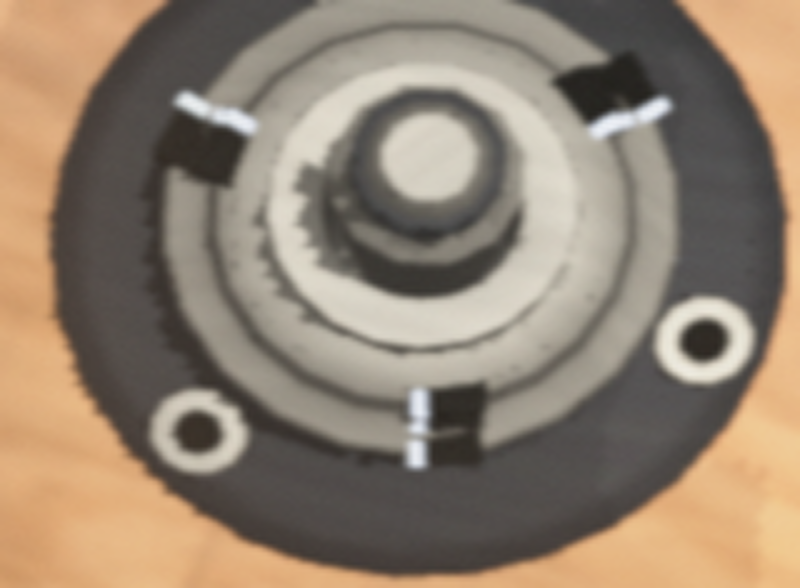

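```bash
python3 - <<'E'
from h import *
im=cv2.imread("pics/w11.png")[:,:,::-1].copy()
m=tm(165); zb=154
overlay(m,im,1,-1,[(zb+12,54),(zb+12,23)],"o11",75,5)
print(proj(m,[1,-1,zb+12]))
E
```

```text
[281.88032063 319.47357649]
```

View pics/o11.png

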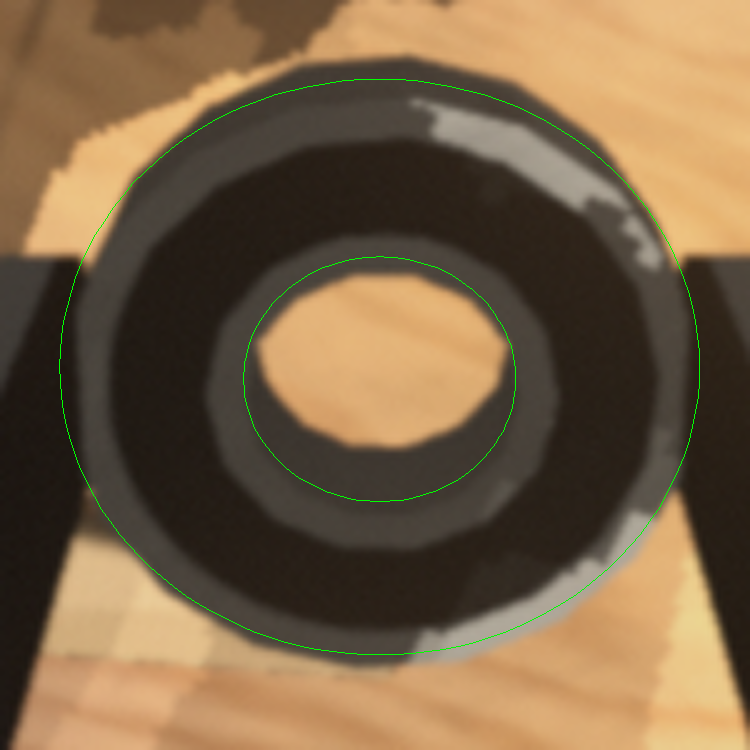

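Emit:
step_arm(rows=[0, 1, 0.02, 0, 0, 0, 0, 1, 0.02, 0, 0, 0, 0, 1, 0.02, 0, 0, 0, 0, 0.7, 0.02, 0, 0, 0, 0, 0.44, 0, 0, 0, 0, 0.5, 0, 0, 0, 0, 0, 0.5, 0, 0, 0, 0, 0, 0, 0, 0, 0, 0, 0, 0, 0, 0, 0, 0, 0, 0, 0, 0, 0, 0, 0, 0, 0, 0, 0, 0, 0])

```text
time: 16.13
eef_pos: [607.8, 4.2, 140.7]
eef_rot: [0.589, 0.392, 0.588, -0.392]
wrist_force: [-0.9, 1.3, -1.0]
finger_gap: 0.597
```

```bash
python3 - <<'E'
from h import *
s,p,R,m,im=wshot("w12",[])
o=cv2.resize(im[130:350,230:420,::-1],None,fx=4,fy=2.7,interpolation=cv2.INTER_CUBIC); cv2.imwrite(f"pics/zw12.png",o)
views("v12",[604,3,100],40)
P=[p]
for i in range(3): P.append(st()[1]); cams.camera("wrist")
print(np.mean(P,0))
ms=cams.camera_model("scene"); im=np.load("pics/v12_scene.npy"); zb=p[2]-11
for CC in ([(zb,54)],[(zb,54),(zb+12,54)]): print(fit(ms,im,605,2,CC,7))
overlay(ms,im,605,2,[(zb,54),(zb+12,54),(zb,23),(106,20),(109,14)],"a",40,9)
E
```

```text
t 16.1333 p [607.8   4.2 140.7] j [ 0.15  0.58 -0.32  1.68  0.22  0.92 -1.43]
scene crop r0,c0 117 304
top crop r0,c0 126 278
[607.65577589   4.01093282 140.44700235]
(np.float32(10.982595), np.float64(606.0), np.float64(2.5))
(np.float32(19.344273), np.float64(603.5), np.float64(3.0))
```

View pics/zw12.png

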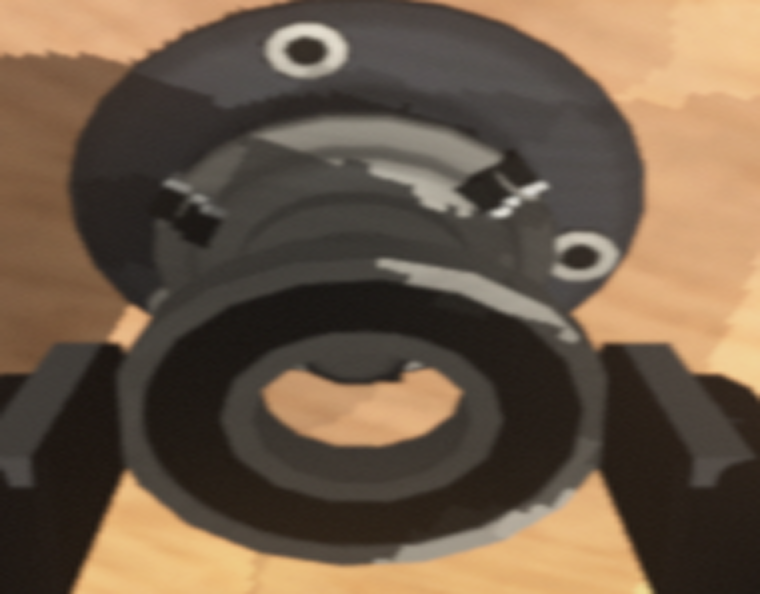

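View pics/a.png

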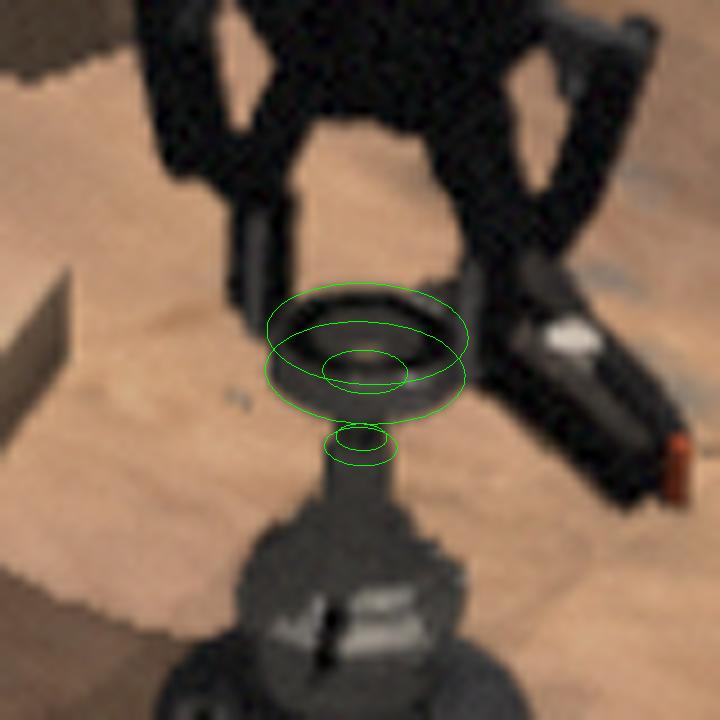

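Emit:
step_arm(rows=[0.2, -0.03, -0.02, 0, 0, 0, 0.2, 0, 0, 0, 0, 0, 0.2, 0, 0, 0, 0, 0, 0.2, 0, 0, 0, 0, 0, 0.2, 0, 0, 0, 0, 0, 0.14, 0, 0, 0, 0, 0, 0, 0, 0, 0, 0, 0, 0, 0, 0, 0, 0, 0])

```text
time: 17.1
eef_pos: [606.5, 4.3, 111.0]
eef_rot: [0.588, 0.392, 0.589, -0.392]
wrist_force: [0.4, -0.4, -0.6]
finger_gap: 0.597
```

Force is clean. Lowering to the seat.

Emit:
step_arm(rows=[0.2, 0, 0, 0, 0, 0, 0.2, 0, 0, 0, 0, 0, 0.2, 0, 0, 0, 0, 0, 0.08, 0, 0, 0, 0, 0, 0, 0, 0, 0, 0, 0, 0, 0, 0, 0, 0, 0, 0, 0, 0, 0, 0, 0])

```text
time: 17.68
eef_pos: [606.5, 4.2, 94.3]
eef_rot: [0.588, 0.392, 0.589, -0.392]
wrist_force: [-0.2, -0.2, -0.2]
finger_gap: 0.6
```

Emit:
step_arm(rows=[0.06, 0, 0, 0, 0, 0, 0.06, 0, 0, 0, 0, 0, 0, 0, 0, 0, 0, 0, 0, 0, 0, 0, 0, 0])

```text
time: 18.02
eef_pos: [606.6, 4.1, 91.9]
eef_rot: [0.589, 0.392, 0.588, -0.392]
wrist_force: [-1.5, -0.7, 4.6]
finger_gap: 0.599
```

Emit:
step_arm(rows=[0, 0, 0, 0, 0, 0, 0, 0, 0, 0, 0, 0, 0, 0, 0, 0, 0, 0, 0, 0, 0, 0, 0, 0, 0, 0, 0, 0, 0, 0, 0, 0, 0, 0, 0, 0, -0.3, 0, 0, 0, 0, 0, -1, 0, 0, 0, 0, 0, -1, 0, 0, 0, 0, 0, 0, -0.14, 0.95, 0, 0, 0, 0, -0.14, 0.95, 0, 0, 0, 0, -0.14, 0.95, 0, 0, 0, 0, -0.14, 0.95, 0, 0, 0, 0, -0.14, 0.95, 0, 0, 0, 0, -0.14, 0.95, 0, 0, 0, 0, -0.14, 0.95, 0, 0, 0, 0, -0.14, 0.95, 0, 0, 0, 0, -0.14, 0.95, 0, 0, 0], gripper=-1)

```text
time: 19.52
eef_pos: [660.1, -206.4, 149.4]
eef_rot: [0.589, 0.392, 0.588, -0.392]
wrist_force: [-0.0, -0.1, -0.2]
finger_gap: 1.002
```

Emit:
step_arm(rows=[0, 0, 0, 0, 0, 0, 0, 0, 0, 0, 0, 0, 0, 0, 0, 0, 0, 0, 0, 0, 0, 0, 0, 0])

```text
time: 19.85
eef_pos: [660.0, -203.5, 149.1]
eef_rot: [0.589, 0.392, 0.589, -0.391]
wrist_force: [-0.5, 0.0, 0.5]
finger_gap: 1.002
```

```bash
python3 - <<'E'
from h import *
s,p,R,m,im=wshot("w13",["slot_cutter"])
views("v13",[604,3,70],45)
m=tm(p[2])
for CC in ([(16,34)],[(16,23)],[(7,64)],[(16,34),(7,64),(16,23)]):
    b=fit(m,im,0,0,CC,10); print(CC,b)
overlay(m,im,b[1],b[2],[(16,34),(7,64),(16,23)],"o13",60,6)
E
```

```text
t 19.85 p [ 660.  -203.5  149.1] j [ 0.44  0.69 -0.32  1.43  0.23  1.06 -1.1 ]
slot_cutter 0.75 [190.1 323. ] z0: [ 664.6 -203.1    0. ]
scene crop r0,c0 122 299
top crop r0,c0 124 273
[(16, 34)] (np.float32(19.847698), np.float64(3.0), np.float64(1.0))
[(16, 23)] (np.float32(17.500904), np.float64(7.0), np.float64(4.5))
[(7, 64)] (np.float32(12.617595), np.float64(0.5), np.float64(2.5))
[(16, 34), (7, 64), (16, 23)] (np.float32(40.568886), np.float64(3.0), np.float64(1.5))
```

View pics/w13.png

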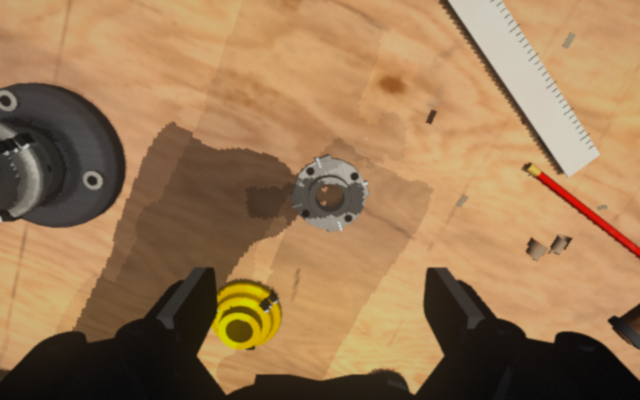

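View pics/v13.png

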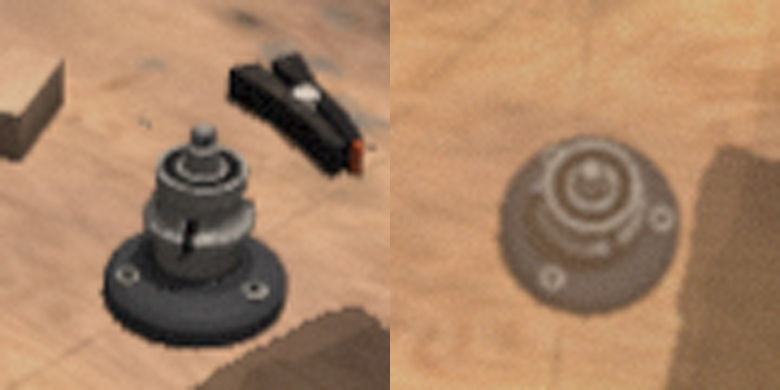

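View pics/o13.png

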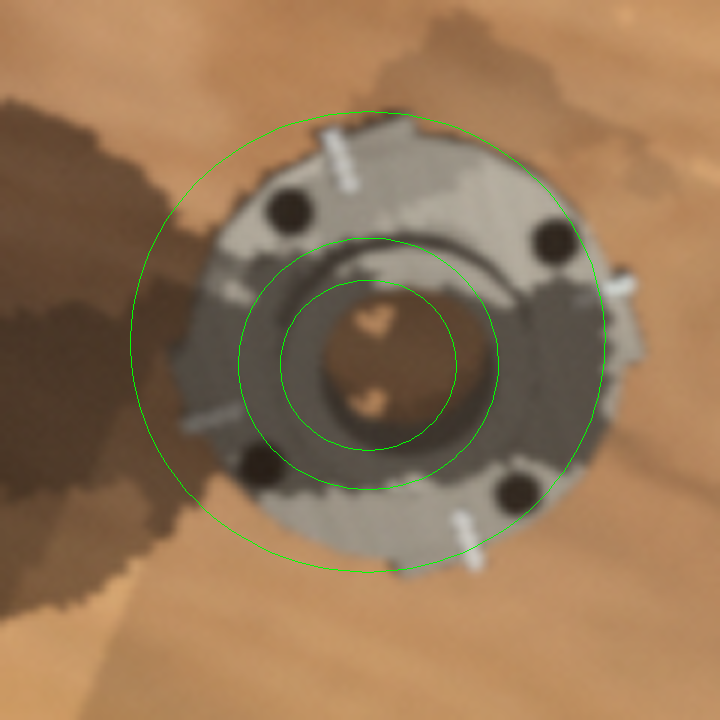

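Emit:
step_arm(rows=[1, 0.11, 0.27, 0, 0, 0, 1, 0, 0, 0, 0, 0, 1, 0, 0, 0, 0, 0, 1, 0, 0, 0, 0, 0, 0.6, 0, 0, 0, 0, 0, 0.35, 0, 0, 0, 0, 0, 0.2, 0, 0, 0, 0, 0, 0, 0, 0, 0, 0, 0, 0, 0, 0, 0, 0, 0, 0, 0, 0, 0, 0, 0, 0, 0, 0, 0, 0, 0])

```text
time: 20.97
eef_pos: [665.8, -210.5, 21.4]
eef_rot: [0.589, 0.392, 0.588, -0.392]
wrist_force: [0.8, -1.0, -0.5]
finger_gap: 1.0
```

```bash
python3 - <<'E'
from h import *
s,p,R,m,im=wshot("w14",[])
cams.camera("wrist"); print(st()[1])
E
```

```text
t 20.9667 p [ 665.8 -210.5   21.4] j [ 0.42  0.83 -0.28  1.52  0.28  0.83 -1.14]
[ 665.46247916 -210.54371843   21.02428372]
```

View pics/w14.png

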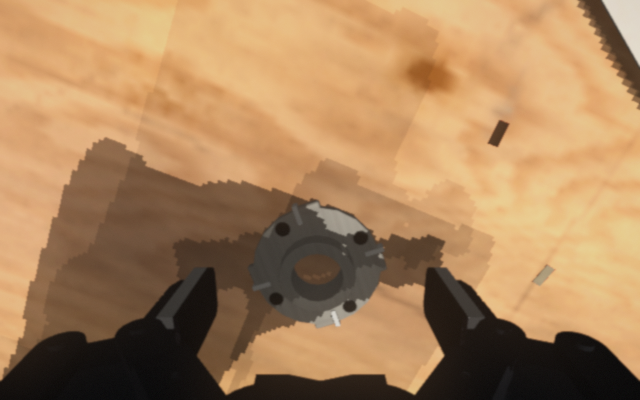

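Emit:
step_arm(rows=[0.09, 0.1, -0.02, 0, 0, 0, 0.08, 0, 0, 0, 0, 0, 0, 0, 0, 0, 0, 0, 0, 0, 0, 0, 0, 0, 0, 0, 0, 0, 0, 0])

```text
time: 21.48
eef_pos: [667.1, -208.9, 15.6]
eef_rot: [0.588, 0.392, 0.589, -0.392]
wrist_force: [0.5, -0.5, -0.1]
finger_gap: 1.003
```

```bash
python3 - <<'E'
from h import *
s,p,R,m,im=wshot("w15",[])
m=tm(p[2]); overlay(m,im,0,-.9,[(16,34),(16,23)],"o15",75,5)
E
```

```text
t 21.4833 p [ 667.1 -208.9   15.6] j [ 0.42  0.84 -0.28  1.52  0.28  0.83 -1.14]
```

View pics/o15.png

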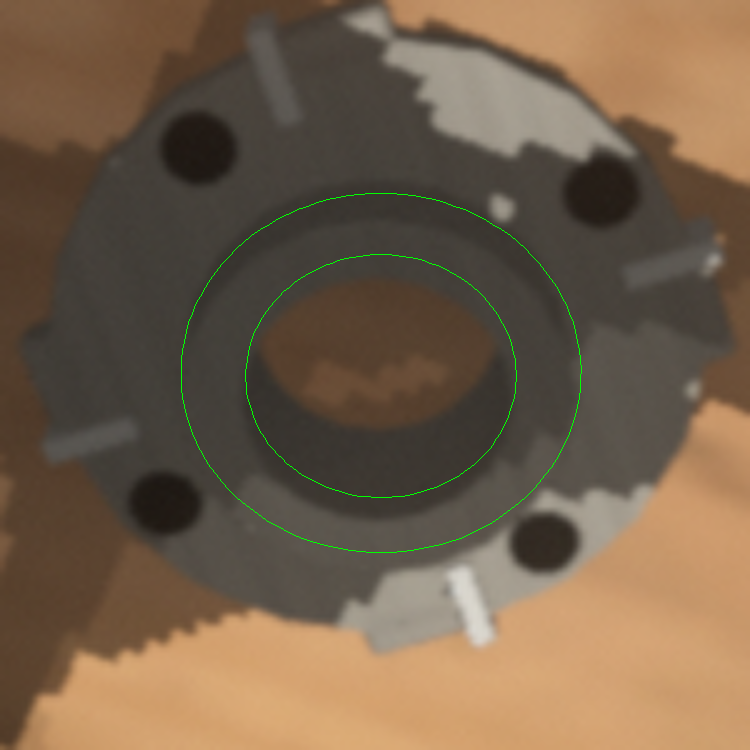

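Emit:
step_arm(rows=[-0.04, -0.05, 0, 0, 0, 0, 0, 0, 0, 0, 0, 0, 0, 0, 0, 0, 0, 0, 0, 0, 0, 0, 0, 0, 0, 0, 0, 0, 0, 0, 0, 0, 0, 0, 0, 0, 0, 0, 0, 0, 0, 0, 0, 0, 0, 0, 0, 0, 0, 0, 0, 0, 0, 0, 0, 0, 0, 0, 0, 0], gripper=1, squeeze=60)

```text
time: 22.37
eef_pos: [666.0, -209.5, 17.5]
eef_rot: [0.589, 0.392, 0.588, -0.392]
wrist_force: [-1.5, 0.4, 5.6]
finger_gap: 0.354
```

Emit:
step_arm(rows=[-0.4, 0, 0, 0, 0, 0, -1, 0, 0, 0, 0, 0, -1, 0, 0, 0, 0, 0, -1, -0.304, -0.884, 0, 0, 0, -1, -0.304, -0.884, 0, 0, 0, -1, -0.304, -0.884, 0, 0, 0, -0.9, -0.304, -0.884, 0, 0, 0, 0, -0.304, -0.884, 0, 0, 0, 0, -0.304, -0.884, 0, 0, 0, 0, -0.304, -0.884, 0, 0, 0, 0, -0.304, -0.884, 0, 0, 0, 0, -0.304, -0.884, 0, 0, 0, 0, -0.304, -0.884, 0, 0, 0, 0, 0, 0, 0, 0, 0, 0, 0, 0, 0, 0, 0, 0, 0, 0, 0, 0, 0, 0, 0, 0, 0, 0, 0])

```text
time: 23.78
eef_pos: [511.3, -35.7, 174.5]
eef_rot: [0.589, 0.392, 0.588, -0.392]
wrist_force: [-0.3, -0.2, -1.2]
finger_gap: 0.355
```

```bash
python3 - <<'E'
from h import *
s,p,R,m,im=wshot("w16",[])
o=cv2.resize(im[0:140,240:400,::-1],None,fx=5,fy=4.2,interpolation=cv2.INTER_CUBIC); cv2.imwrite(f"pics/zw16.png",o)
m=tm(p[2]);zb=p[2]-17; overlay(m,im,0,-.9,[(zb+16,34),(zb+16,23)],"o16",75,5)
E
```

```text
t 23.7833 p [511.3 -35.7 174.5] j [ 0.27  0.41 -0.36  1.89  0.18  0.87 -1.35]
```

View pics/w16.png

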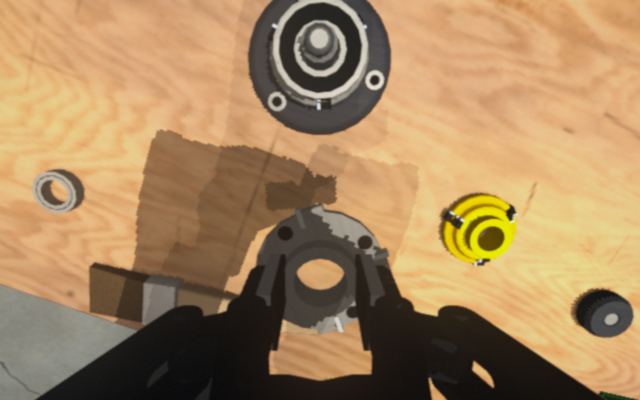

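View pics/zw16.png

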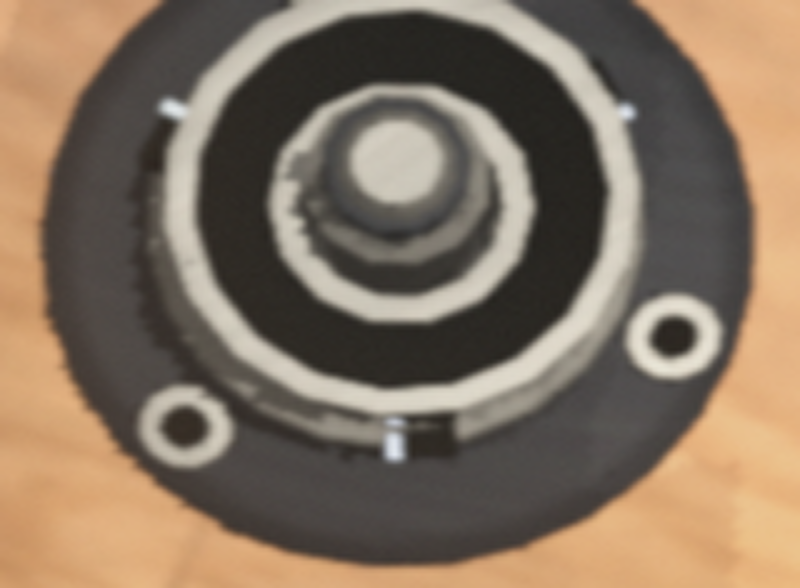

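View pics/o16.png

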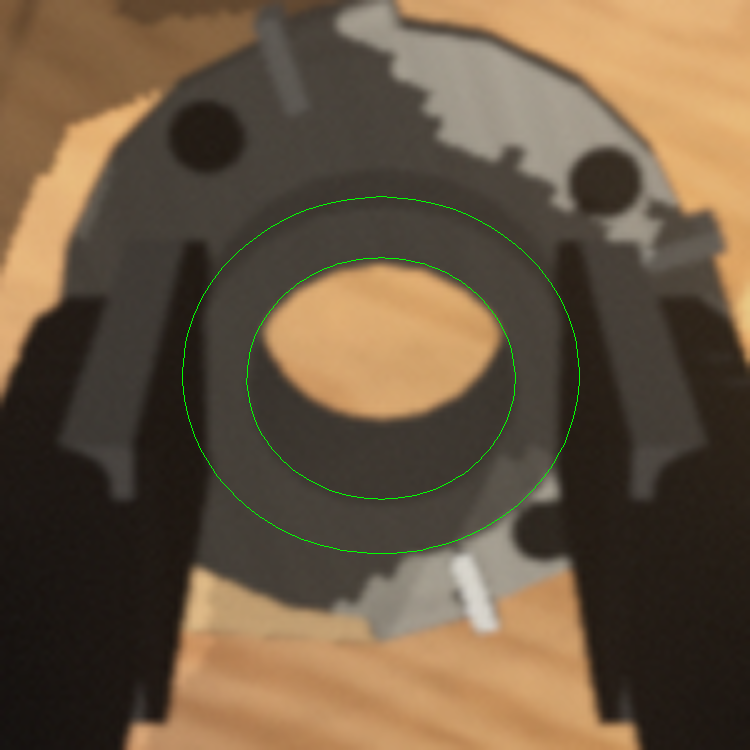

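Emit:
step_arm(rows=[0, 1, -0.01, 0, 0, 0, 0, 1, 0, 0, 0, 0, 0, 1, 0, 0, 0, 0, 0, 0.7, 0, 0, 0, 0, 0, 0.43, 0, 0, 0, 0, 0.6, 0, 0, 0, 0, 0, 0.6, 0, 0, 0, 0, 0, 0, 0, 0, 0, 0, 0, 0, 0, 0, 0, 0, 0, 0, 0, 0, 0, 0, 0, 0, 0, 0, 0, 0, 0])

```text
time: 24.75
eef_pos: [606.4, 5.0, 145.2]
eef_rot: [0.589, 0.392, 0.588, -0.392]
wrist_force: [-0.2, -0.1, -1.3]
finger_gap: 0.355
```

```bash
python3 - <<'E'
from h import *
s,p,R,m,im=wshot("w17",[])
o=cv2.resize(im[130:350,230:420,::-1],None,fx=4,fy=2.7,interpolation=cv2.INTER_CUBIC); cv2.imwrite(f"pics/zw17.png",o)
im=cams.camera("scene"); ms=cams.camera_model("scene"); zb=p[2]-17
overlay(ms,im,605,2,[(zb+2,64),(zb+7,64),(zb,23),(106,20),(109,14)],"a",40,9)
E
```

```text
t 24.75 p [606.4   5.  145.2] j [ 0.16  0.57 -0.33  1.68  0.23  0.92 -1.44]
```

View pics/zw17.png

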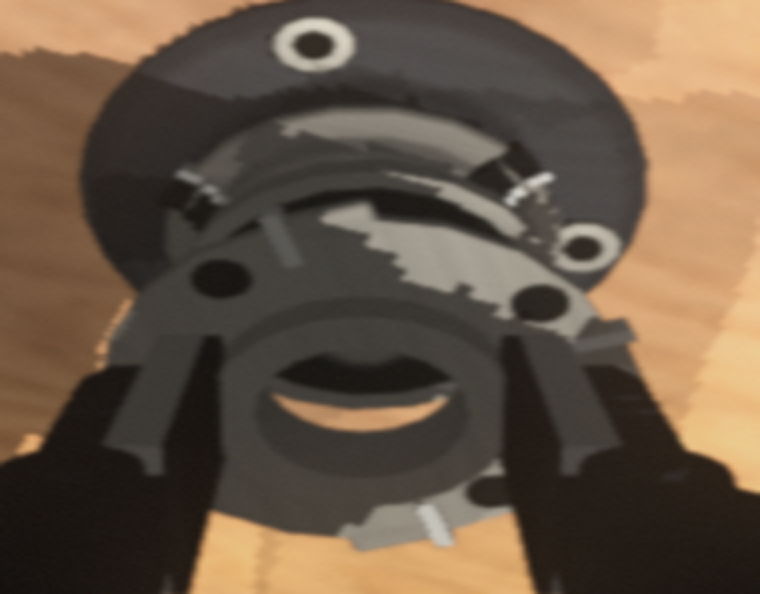

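View pics/a.png

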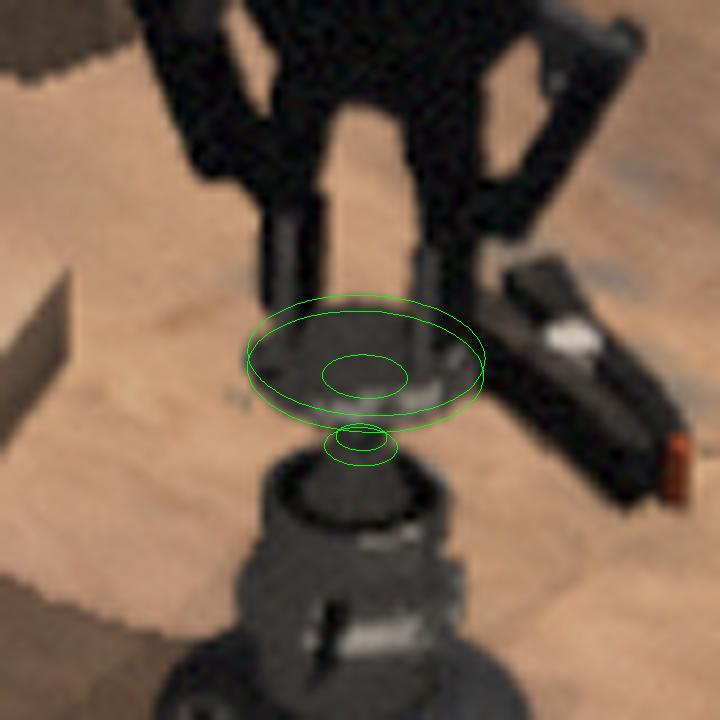

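Emit:
step_arm(rows=[0.2, -0.01, 0, 0, 0, 0, 0.2, 0, 0, 0, 0, 0, 0.2, 0, 0, 0, 0, 0, 0.2, 0, 0, 0, 0, 0, 0.2, 0, 0, 0, 0, 0, 0.08, 0, 0, 0, 0, 0, 0, 0, 0, 0, 0, 0, 0, 0, 0, 0, 0, 0])

```text
time: 25.52
eef_pos: [606.3, 5.2, 117.2]
eef_rot: [0.589, 0.392, 0.588, -0.392]
wrist_force: [4.1, 0.6, -4.4]
finger_gap: 0.353
```

Emit:
step_arm(rows=[0, 0.03, 0.01, 0, 0, 0, 0.06, 0, 0, 0, 0, 0, 0, 0, 0, 0, 0, 0, 0, 0, 0, 0, 0, 0, 0, 0, 0, 0, 0, 0])

```text
time: 25.93
eef_pos: [606.4, 5.2, 115.9]
eef_rot: [0.589, 0.392, 0.589, -0.392]
wrist_force: [1.9, 0.6, -2.4]
finger_gap: 0.353
```

Emit:
step_arm(rows=[0.08, 0.02, 0, 0, 0, 0, 0.08, 0, 0, 0, 0, 0, 0, 0, 0, 0, 0, 0, 0, 0, 0, 0, 0, 0, 0, 0, 0, 0, 0, 0])

```text
time: 26.35
eef_pos: [606.6, 5.4, 111.5]
eef_rot: [0.588, 0.392, 0.589, -0.392]
wrist_force: [2.2, 0.1, -2.6]
finger_gap: 0.358
```

Emit:
step_arm(rows=[0.06, 0, 0, 0, 0, 0, 0, 0, 0, 0, 0, 0, 0, 0, 0, 0, 0, 0, 0, 0, 0, 0, 0, 0])

```text
time: 26.68
eef_pos: [606.7, 5.4, 110.5]
eef_rot: [0.589, 0.392, 0.589, -0.392]
wrist_force: [0.2, -0.3, 1.5]
finger_gap: 0.356
```

Emit:
step_arm(rows=[0.03, 0, 0, 0, 0, 0, 0, 0, 0, 0, 0, 0, 0, 0, 0, 0, 0, 0])

```text
time: 26.93
eef_pos: [606.8, 5.4, 110.4]
eef_rot: [0.589, 0.392, 0.588, -0.392]
wrist_force: [-2.1, 0.4, 6.7]
finger_gap: 0.355
```

```bash
python3 - <<'E'
from h import *
views("v18",[604,3,80],40)
E
```

```text
scene crop r0,c0 123 304
top crop r0,c0 128 278
```

View pics/v18.png

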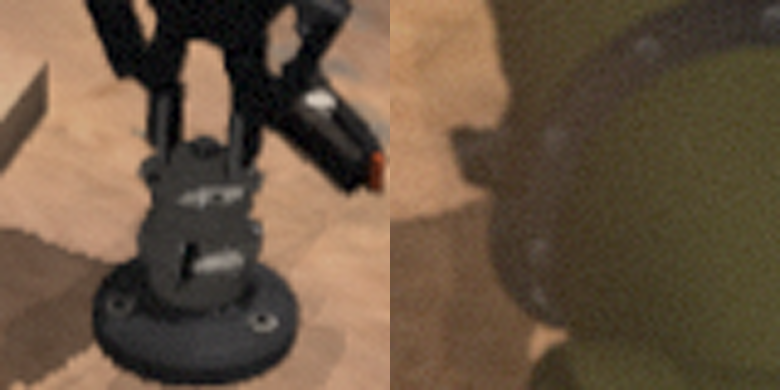

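Emit:
step_arm(rows=[0, 0, 0, 0, 0, 0, 0, 0, 0, 0, 0, 0, 0, 0, 0, 0, 0, 0, 0, 0, 0, 0, 0, 0, 0, 0, 0, 0, 0, 0, 0, 0, 0, 0, 0, 0, -0.3, 0, 0, 0, 0, 0, -1, 0, 0, 0, 0, 0, -0.4, 0, 0, 0, 0, 0, 0, 0, 0, 0, 0, 0], gripper=-1)

```text
time: 27.87
eef_pos: [608.6, 5.7, 155.1]
eef_rot: [0.59, 0.393, 0.587, -0.391]
wrist_force: [0.8, -0.1, 0.1]
finger_gap: 1.003
```

Emit:
step_arm(rows=[0, -0.753, 0.914, 0, 0, 0, 0, -0.753, 0.914, 0, 0, 0, 0, -0.753, 0.914, 0, 0, 0, 0, -0.753, 0.914, 0, 0, 0, 0, -0.753, 0.914, 0, 0, 0, 0, -0.753, 0.914, 0, 0, 0, 0, -0.753, 0.914, 0, 0, 0, 0, -0.753, 0.914, 0, 0, 0, 0, -0.753, 0.914, 0, 0, 0, 0, -0.753, 0.914, 0, 0, 0, 0, -0.753, 0.914, 0, 0, 0, 0, -0.753, 0.914, 0, 0, 0, 0, 0, 0, 0, 0, 0, 0, 0, 0, 0, 0, 0, 0, 0, 0, 0, 0, 0, 0, 0, 0, 0, 0, 0])

```text
time: 29.2
eef_pos: [504.7, -333.1, 151.8]
eef_rot: [0.589, 0.392, 0.589, -0.391]
wrist_force: [-0.4, -0.2, 0.4]
finger_gap: 1.002
```

```bash
python3 - <<'E'
from h import *
s,p,R,m,im=wshot("w19",["cap"])
views("v19",[604,3,80],40)
m=tm(p[2])
b=fit(m,im,0,0,[(20,44)],10); print(b)
overlay(m,im,b[1],b[2],[(20,44),(0,44)],"o19",60,6)
E
```

```text
t 29.2 p [ 504.7 -333.1  151.8] j [ 0.75  0.57 -0.34  1.68  0.22  0.94 -0.84]
cap 0.66 [193.4 324.4] z0: [ 506.6 -335.2    0. ]
cap 0.62 [283.2 257.1] z0: [ 405.8 -311.8    0. ]
scene crop r0,c0 123 304
top crop r0,c0 128 278
(np.float32(31.858889), np.float64(0.0), np.float64(2.5))
```

View pics/w19.png

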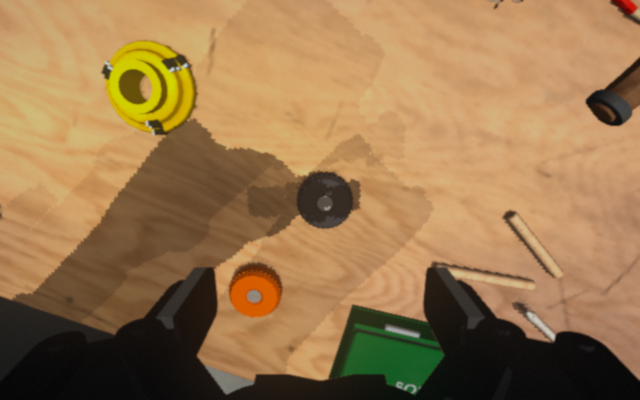

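View pics/v19.png

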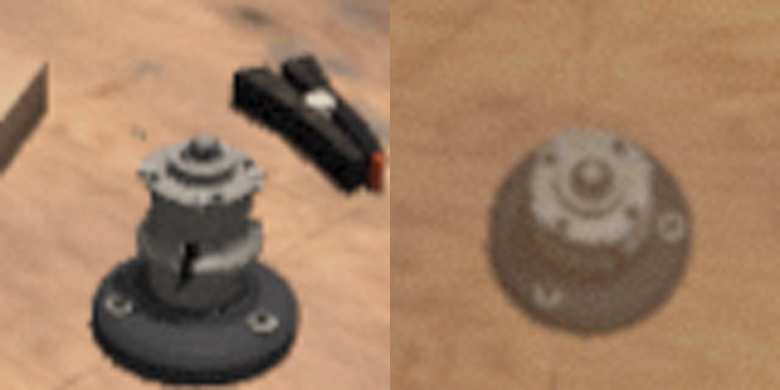

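View pics/o19.png

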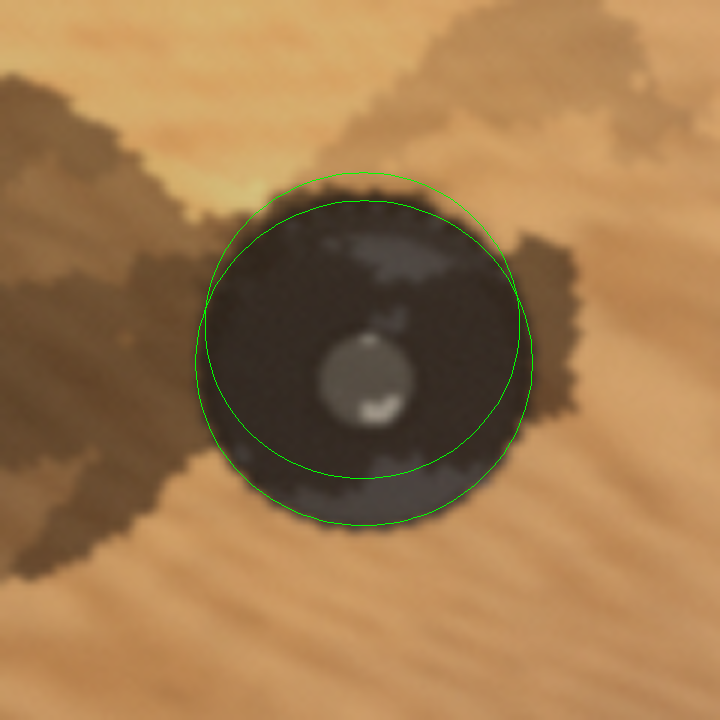

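Emit:
step_arm(rows=[1, -0.06, 0.14, 0, 0, 0, 1, 0, 0, 0, 0, 0, 1, 0, 0, 0, 0, 0, 1, 0, 0, 0, 0, 0, 0.8, 0, 0, 0, 0, 0, 0.4, 0, 0, 0, 0, 0, 0.2, 0, 0, 0, 0, 0, 0, 0, 0, 0, 0, 0, 0, 0, 0, 0, 0, 0, 0, 0, 0, 0, 0, 0, 0, 0, 0, 0, 0, 0])

```text
time: 30.32
eef_pos: [504.8, -338.9, 18.3]
eef_rot: [0.589, 0.392, 0.588, -0.392]
wrist_force: [0.3, 0.7, 0.6]
finger_gap: 0.997
```

```bash
python3 - <<'E'
from h import *
s,p,R,m,im=wshot("w20",[])
m=tm(p[2]); overlay(m,im,0,-.9,[(20,44),(20,10)],"o20",75,5)
E
```

```text
t 30.3167 p [ 504.8 -338.9   18.3] j [ 0.72  0.73 -0.28  1.79  0.3   0.66 -0.9 ]
```

View pics/w20.png

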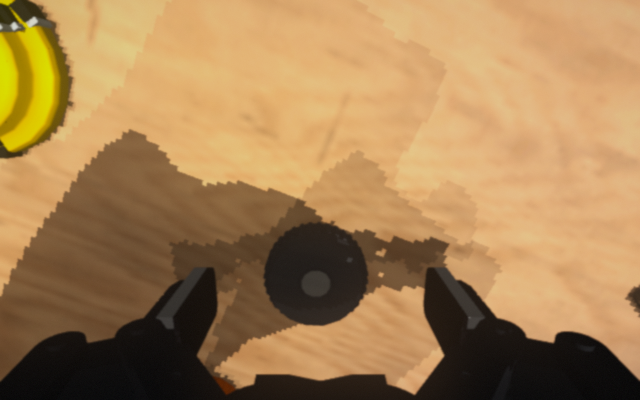

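View pics/o20.png

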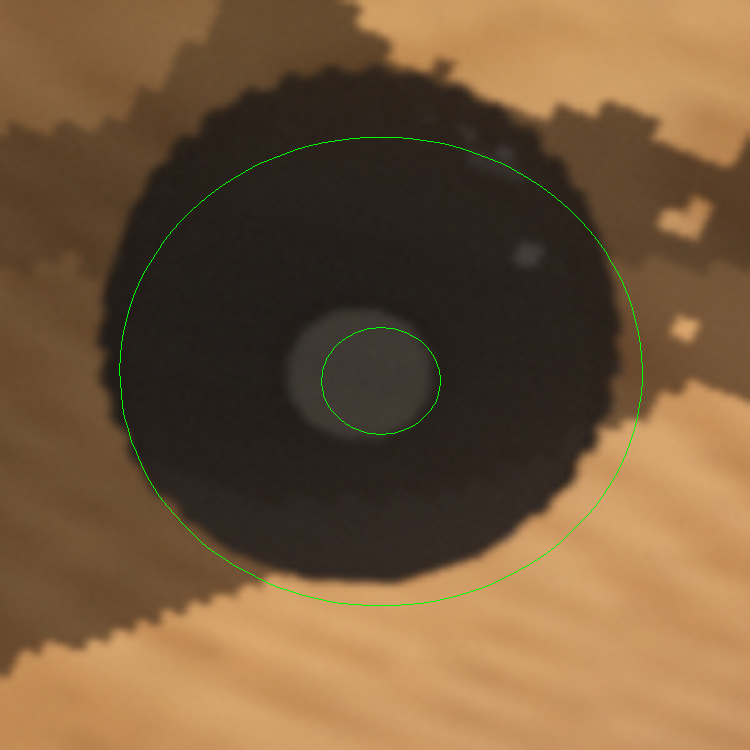

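Emit:
step_arm(rows=[0.1, 0.03, -0.07, 0, 0, 0, 0.1, 0, 0, 0, 0, 0, 0, 0, 0, 0, 0, 0, 0, 0, 0, 0, 0, 0])

```text
time: 30.7
eef_pos: [503.9, -336.5, 11.8]
eef_rot: [0.588, 0.392, 0.589, -0.392]
wrist_force: [-0.7, -1.2, -0.1]
finger_gap: 0.996
```

Emit:
step_arm(rows=[0, 0, 0, 0, 0, 0, 0, 0, 0, 0, 0, 0, 0, 0, 0, 0, 0, 0, 0, 0, 0, 0, 0, 0, 0, 0, 0, 0, 0, 0, 0, 0, 0, 0, 0, 0, 0, 0, 0, 0, 0, 0, 0, 0, 0, 0, 0, 0, 0, 0, 0, 0, 0, 0], gripper=1, squeeze=60)

```text
time: 31.45
eef_pos: [504.2, -336.7, 12.5]
eef_rot: [0.589, 0.392, 0.588, -0.392]
wrist_force: [-0.9, 0.5, 5.3]
finger_gap: 0.484
```

Emit:
step_arm(rows=[-0.4, 0, 0, 0, 0, 0, -1, 0, 0, 0, 0, 0, -1, 0, 0, 0, 0, 0, -1, 0.408, -0.919, 0, 0, 0, -1, 0.408, -0.919, 0, 0, 0, -1, 0.408, -0.919, 0, 0, 0, -0.7, 0.408, -0.919, 0, 0, 0, 0, 0.408, -0.919, 0, 0, 0, 0, 0.408, -0.919, 0, 0, 0, 0, 0.408, -0.919, 0, 0, 0, 0, 0.408, -0.919, 0, 0, 0, 0, 0.408, -0.919, 0, 0, 0, 0, 0.408, -0.919, 0, 0, 0, 0, 0.408, -0.919, 0, 0, 0, 0, 0.408, -0.919, 0, 0, 0, 0, 0, 0, 0, 0, 0, 0, 0, 0, 0, 0, 0, 0, 0, 0, 0, 0, 0, 0, 0, 0, 0, 0, 0])

```text
time: 33.03
eef_pos: [510.6, -36.3, 164.6]
eef_rot: [0.588, 0.392, 0.588, -0.393]
wrist_force: [-0.7, -1.0, -1.9]
finger_gap: 0.482
```

```bash
python3 - <<'E'
from h import *
s,p,R,m,im=wshot("w21",[])
o=cv2.resize(im[0:140,240:400,::-1],None,fx=5,fy=4.2,interpolation=cv2.INTER_CUBIC); cv2.imwrite(f"pics/zw21.png",o)
m=tm(p[2]);zb=p[2]-12.5; overlay(m,im,0,-.9,[(zb+20,44),(zb+20,12)],"o21",75,5)
E
```

```text
t 33.0333 p [510.6 -36.3 164.6] j [ 0.28  0.42 -0.37  1.9   0.2   0.85 -1.37]
```

View pics/zw21.png

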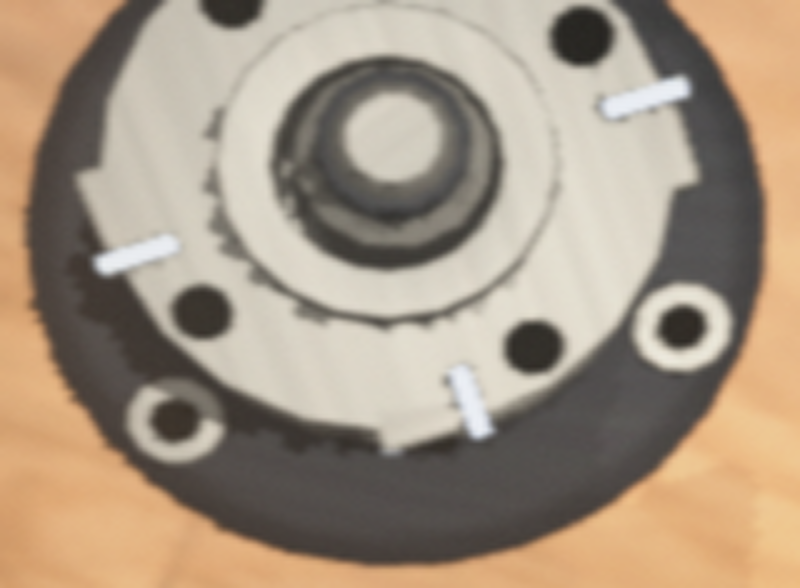

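View pics/o21.png

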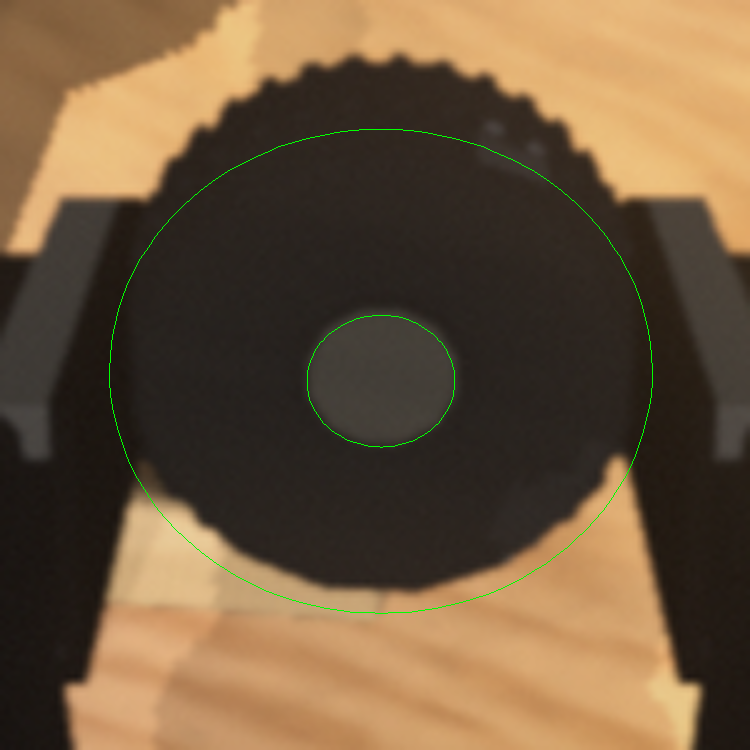

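Emit:
step_arm(rows=[0, 1, -0.02, 0, 0, 0, 0, 1, -0.02, 0, 0, 0, 0, 1, 0, 0, 0, 0, 0, 0.7, 0, 0, 0, 0, 0, 0.5, 0, 0, 0, 0, 0.5, 0, 0, 0, 0, 0, 0.4, 0, 0, 0, 0, 0, 0, 0, 0, 0, 0, 0, 0, 0, 0, 0, 0, 0, 0, 0, 0, 0, 0, 0, 0, 0, 0, 0, 0, 0])

```text
time: 34.0
eef_pos: [607.3, 6.0, 142.6]
eef_rot: [0.589, 0.392, 0.588, -0.392]
wrist_force: [-0.1, 0.8, -0.2]
finger_gap: 0.482
```

```bash
python3 - <<'E'
from h import *
s,p,R,m,im=wshot("w22",[])
o=cv2.resize(im[130:350,230:420,::-1],None,fx=4,fy=2.7,interpolation=cv2.INTER_CUBIC); cv2.imwrite(f"pics/zw22.png",o)
im=cams.camera("scene"); ms=cams.camera_model("scene"); zb=p[2]-12.5
overlay(ms,im,605,2,[(zb,44),(zb+20,44),(zb,18),(109,14)],"a",40,9)
E
```

```text
t 34.0 p [607.3   6.  142.6] j [ 0.17  0.58 -0.35  1.68  0.24  0.92 -1.45]
```

View pics/zw22.png

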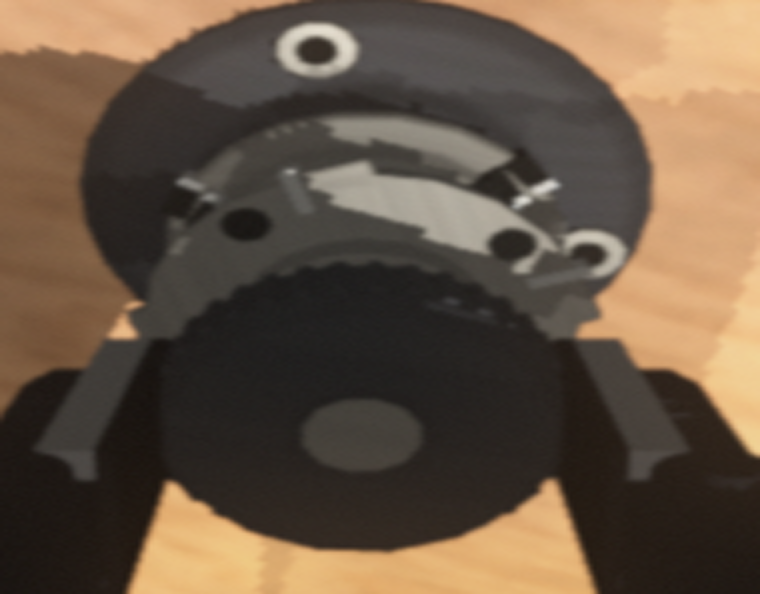

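View pics/a.png

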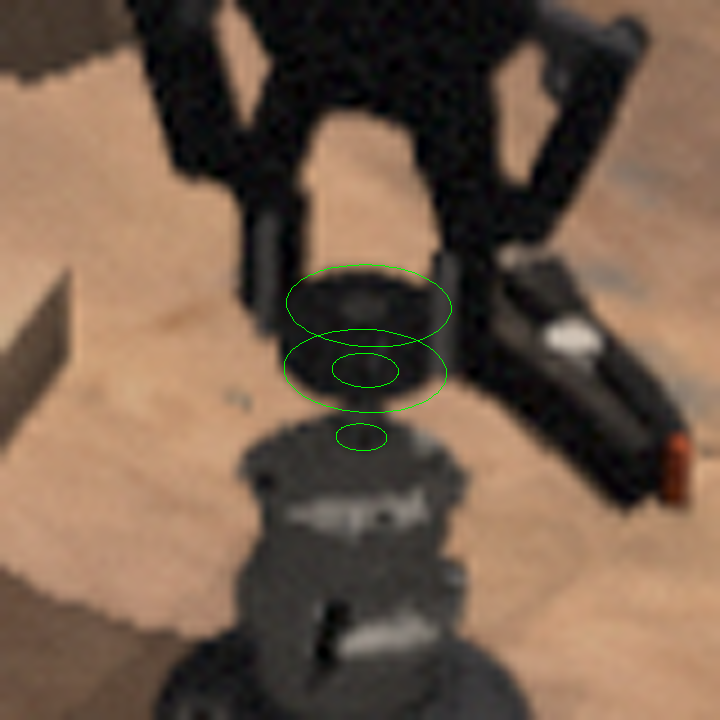

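Emit:
step_arm(rows=[0.15, -0.02, 0.02, 0, 0, 0, 0.15, 0, 0, 0, 0, 0, 0.12, 0, 0, 0, 0, 0, 0.12, 0, 0, 0, 0, 0, 0.12, 0, 0, 0, 0, 0, 0, 0, 0, 0, 0, 0, 0, 0, 0, 0, 0, 0, 0, 0, 0, 0, 0, 0])

```text
time: 34.77
eef_pos: [607.0, 5.8, 125.6]
eef_rot: [0.589, 0.392, 0.589, -0.392]
wrist_force: [-0.3, 0.6, -2.4]
finger_gap: 0.484
```

No contact, so the cap is over the thread. Lowering the last few mm.

Emit:
step_arm(rows=[0.07, 0, 0, 0, 0, 0, 0.06, 0, 0, 0, 0, 0, 0, 0, 0, 0, 0, 0, 0, 0, 0, 0, 0, 0])

```text
time: 35.1
eef_pos: [606.9, 5.7, 122.2]
eef_rot: [0.588, 0.392, 0.589, -0.392]
wrist_force: [0.0, -0.4, -1.0]
finger_gap: 0.482
```

Emit:
step_arm(rows=[0.04, 0, 0, 0, 0, 0, 0.03, 0, 0, 0, 0, 0, 0, 0, 0, 0, 0, 0, 0, 0, 0, 0, 0, 0])

```text
time: 35.43
eef_pos: [607.2, 5.8, 121.5]
eef_rot: [0.589, 0.392, 0.588, -0.392]
wrist_force: [-3.0, 0.3, 6.0]
finger_gap: 0.482
```

Contact came at the expected height. Releasing and backing off.

Emit:
step_arm(rows=[0, 0, 0, 0, 0, 0, 0, 0, 0, 0, 0, 0, 0, 0, 0, 0, 0, 0, 0, 0, 0, 0, 0, 0, 0, 0, 0, 0, 0, 0, 0, 0, 0, 0, 0, 0, -0.3, 0, 0, 0, 0, 0, -1, 0, 0, 0, 0, 0, -0.6, 0, 0, 0, 0, 0, 0, -1, 0, 0, 0, 0, 0, -1, 0, 0, 0, 0, 0, -1, 0, 0, 0, 0, 0, -1, 0, 0, 0, 0, 0, -1, 0, 0, 0, 0, 0, -1, 0, 0, 0, 0, 0, 0, 0, 0, 0, 0, 0, 0, 0, 0, 0, 0, 0, 0, 0, 0, 0, 0], gripper=-1)

```text
time: 36.93
eef_pos: [469.6, -51.9, 168.8]
eef_rot: [0.589, 0.392, 0.588, -0.392]
wrist_force: [-0.4, 0.3, -0.2]
finger_gap: 1.0
```

```bash
python3 - <<'E'
from h import *
s,p,R,m,im=wshot("w23",[])
for n in ["scene","top"]: cv2.imwrite(f"pics/{n}f.png",cams.camera(n)[:,:,::-1])
a=cv2.imread("pics/scenef.png"); cv2.imwrite("pics/zf.png",np.hstack([cv2.resize(a[110:220,290:400],(400,400),interpolation=cv2.INTER_CUBIC),cv2.resize(cv2.imread("pics/w23.png")[0:160,240:400],(400,400),interpolation=cv2.INTER_CUBIC)]))
E
```

```text
t 36.9333 p [469.6 -51.9 168.8] j [ 0.34  0.36 -0.38  1.99  0.18  0.82 -1.32]
```

View pics/zf.png

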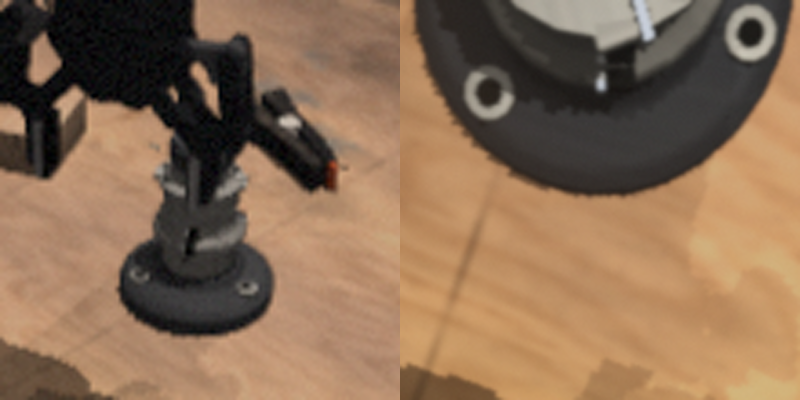

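View pics/topf.png

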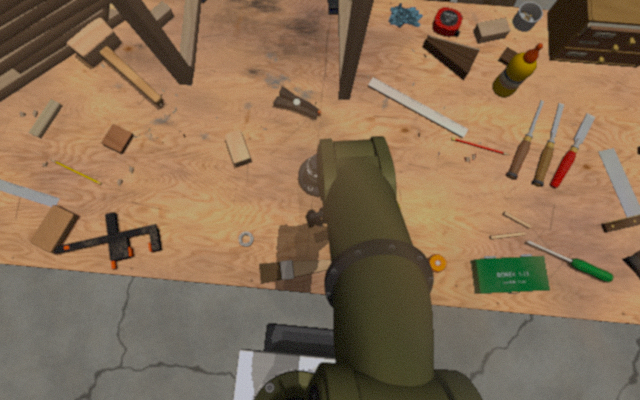

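The gripper hides the cap in the scene view, so I'll move aside for a clear final check.

Emit:
step_arm(rows=[-0.5, 0, 1, 0, 0, 0, -0.5, 0, 1, 0, 0, 0, 0, 0, 1, 0, 0, 0, 0, 0, 1, 0, 0, 0, 0, 0, 1, 0, 0, 0, 0, 0, 1, 0, 0, 0, 0, 0, 1, 0, 0, 0, 0, 0, 1, 0, 0, 0, 0, 0, 1, 0, 0, 0, 0, 0, 0, 0, 0, 0, 0, 0, 0, 0, 0, 0, 0, 0, 0, 0, 0, 0])

```text
time: 38.08
eef_pos: [555.6, -258.6, 192.5]
eef_rot: [0.588, 0.392, 0.589, -0.391]
wrist_force: [0.5, 0.3, -0.5]
finger_gap: 0.998
```

```bash
python3 - <<'E'
from h import *
for n in ["scene","top"]: cv2.imwrite(f"pics/{n}g.png",cams.camera(n)[:,:,::-1])
a=cv2.imread("pics/sceneg.png");b=cv2.imread("pics/topg.png"); cv2.imwrite("pics/zg.png",np.hstack([cv2.resize(a[120:210,300:390],(400,400),interpolation=cv2.INTER_CUBIC),cv2.resize(b[120:280,200:360],(400,400),interpolation=cv2.INTER_CUBIC)]))
print(readout.read_state()['time'])
E
```

```text
38.1833
```

View pics/zg.png

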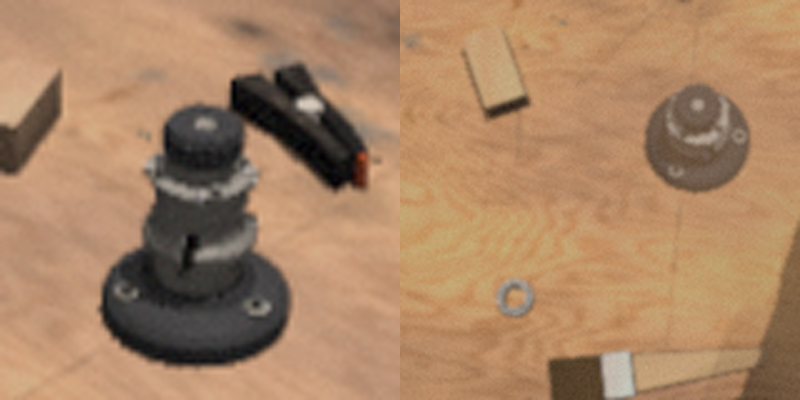

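View pics/sceneg.png

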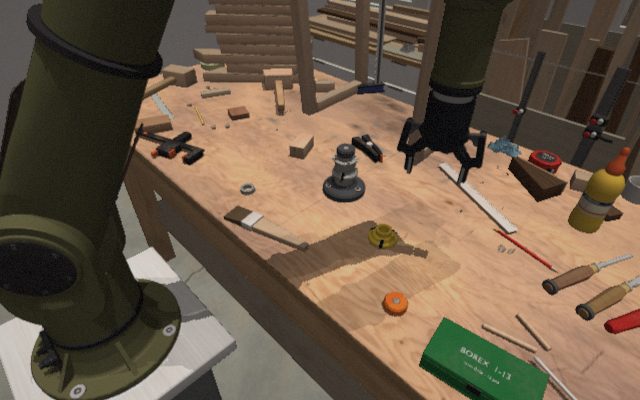

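The stack is complete and level: profile cutter, bearing, slotting cutter, cap with its dimple up. The small bearing, offcut, yellow cutter and orange cap are where they started. Handing in.

```bash
python3 -c "
from bench import env
print(env.finish_job())"
```

```text
the job is handed in; nothing more can be done
None
```

I built the cutter set on the arbor in the order asked: profile cutter, large bearing, slotting cutter, then the cap. Each has its boss or closed side up. I handed the job in at about 38 s of the 93 s allowed.

**Last checks:**
- **Stack:** The scene and top pictures show it level, with the bearing between the two cutters and the cap closed side up with its dimple showing. Each part met its seat within about 1 mm of the expected height.
- **Forces:** Between moves the wrist force read at most about 11 N, while gripping the profile cutter.
- **Left alone:** The small bearing, offcut, yellow cutter and orange cap had not moved. The arm was clear of everything at hand-in.

**What disagreed:**
- **First alignment:** My first position over the arbor, for the profile cutter, was several mm off because I measured before the arm had settled. I corrected it before lowering.
- **Slotting cutter:** It brushed the arbor lightly, at about 4 N sideways. I shifted it about 1 mm as it went down, and it then seated cleanly.
- **Held-part measurements:** The wrist camera and arm readings differed by 1 to 2 mm, so I checked each part against the scene picture before lowering it.

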